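# Load, close and seam-check the incubation tray

### The job

Lay every assay cartridge that is on the bench flat in the incubation tray, then close the tray with the blue cover: tuck its edge tilted under the steel lip, level it down until it lies home in its recess, and let go. Then take the probe pen and guide its tip slowly (about 3 cm/s) and without pressing along the seam between cover and frame, touching or just above it, in one pass from the red dot along the right side, the far side and the left side to the blue dot; lift it off slowly, put it back upright in its stand, and leave the bottle, tube rack and dish alone.

Things in the scene. Friction and masses are not known exactly. Their poses are not given: they have to be found in the camera images.
- tray: fixed white tray, grey frame, 140 (x) x 210 (y) x 47 mm. Origin: centre of underside; +x to the far side, +y left, z up. Cavity 98 (x) x 168 (y) mm, floor at z = 6 mm; at z = 30 mm a ledge all round carries the cover in a recess 116 (x) x 186 (y) mm, both centred on the origin. The frame's top is at z = 39 mm on the right, far and left sides; on the near side is a steel lip (see lip_edge)
- lip_edge (a point): middle of the lower edge of the steel lip on the tray's near (-x) side, at tray (-47, 0, 43) mm. The lip is 4 mm thick (underside z = 43, top z = 47 mm) and overhangs the recess by 11 mm along the tray's whole width, so the cover cannot drop straight in
- cover: loose blue cover plate 110 (x) x 180 (y) x 6 mm, 0.2 kg, lying flat on the bench, with a yellow grip rib in the middle of its top: 12 mm thick (x), 60 mm long (y), 30 mm high (z from 6 to 36 mm). Same either way round. Origin: centre of the underside. When home its origin is at tray z = 30 mm, within 3 mm of the tray's centre
- cartridge1: loose assay cartridge, white block 80 (x) x 24 (y) x 18 (z) mm with a purple end at +x, 50 g, lying flat on the bench; may be absent. Origin: centre of the underside
- cartridge2: loose assay cartridge, white block 80 (x) x 24 (y) x 18 (z) mm with a purple end at +x, 50 g, lying flat on the bench; may be absent. Origin: centre of the underside
- cartridge3: loose assay cartridge, white block 80 (x) x 24 (y) x 18 (z) mm with a purple end at +x, 50 g, lying flat on the bench; may be absent. Origin: centre of the underside
- stand: fixed grey pen stand, block 80 x 80 x 62 mm with a square hole 28 mm wide and 60 mm deep in its top. Origin: centre of the underside
- stand_hole0 (a point): centre of the mouth of the stand's hole, 62 mm above the bench
- pen: loose probe pen, 141 mm long, 90 g, upright in the stand. Origin at its tip, z along it to its top. Steel shaft 16 mm across, pointed below, up to z = 55 mm; black square collar 44 x 44 mm at z = 55 to 61 mm, which rests on the stand's top (tip then 7 mm above the bench); orange handle 20 x 20 mm (faces along its x and y) from z = 61 to 141 mm
- pen_tip (a point): the tip of the pen
- bottle: bystander: amber bottle, 64 mm across, 130 mm tall; leave alone
- rack: bystander: white rack of purple-capped tubes, 70 x 200 mm, 94 mm tall; leave alone
- dish: bystander: clear dish, 84 mm across, 18 mm tall; leave alone
- seam1 (a point): point 1 of 9 on the seam between cover and frame, at tray z = 38 mm; straight lines join them in order; its start, beside the red dot on the frame: tray (-35, -91.5) mm
- seam2 (a point): point 2 of 9 on the seam between cover and frame, at tray z = 38 mm; straight lines join them in order; right side: tray (10, -91.5)
- seam3 (a point): point 3 of 9 on the seam between cover and frame, at tray z = 38 mm; straight lines join them in order; far right corner: tray (56.5, -91.5)
- seam4 (a point): point 4 of 9 on the seam between cover and frame, at tray z = 38 mm; straight lines join them in order; far side: tray (56.5, -45)
- seam5 (a point): point 5 of 9 on the seam between cover and frame, at tray z = 38 mm; straight lines join them in order; middle of far side: tray (56.5, 0)
- seam6 (a point): point 6 of 9 on the seam between cover and frame, at tray z = 38 mm; straight lines join them in order; far side: tray (56.5, 45)
- seam7 (a point): point 7 of 9 on the seam between cover and frame, at tray z = 38 mm; straight lines join them in order; far left corner: tray (56.5, 91.5)
- seam8 (a point): point 8 of 9 on the seam between cover and frame, at tray z = 38 mm; straight lines join them in order; left side: tray (10, 91.5)
- seam9 (a point): point 9 of 9 on the seam between cover and frame, at tray z = 38 mm; straight lines join them in order; its end, beside the blue dot: tray (-35, 91.5)
There are look-alikes about, which are no part of the job. Of the things that look like the cover, the middle-sized one is meant.

How it is judged:
By the outcome, as a careful person would: the job done as asked, in the order asked, and still so for the second after the job is handed in, with the robot touching nothing.
Of cartridge1, cartridge2, cartridge3 only 2 to 3 are there at a start; the rules pass over those that are not, and their reading is None.
At some moment in a run one of cartridge1, cartridge2, cartridge3, cover may be knocked a few centimetres aside while the robot is not near it.
It also fails if it takes over 210 s, if anything falls off the work surface, if the arm or the gripper's body presses on something with over 40 N, if the wrist force passes 120 N, or if a joint passes its speed limit or range.

### The arm

A 6-joint arm with a two-finger parallel gripper is mounted at the origin on the work surface. World frame = base frame: x ahead of the robot, y to its left, z up, the work surface at z = 0. Lengths are in mm, angles in rad, forces in N, time in s.
With the tool pointing down it reaches from about 350 to 775 mm from the base axis. Payload 7.3 kg.
Tool frame: the origin (TCP) lies at the very end of the fingers, on their centre line; the grasp point (between the pads) lies behind it (bot.grip_point_offset is the z of the grasp point in the tool frame, in mm); z points along the fingers, y is the line along which they close (so a half turn about z gives the same grasp; the last joint's range is limited). The gripper opens to 92 mm and grips with 3 to 60 N. Pads are 19 mm wide; open, the fingers measure 130 mm over their backs; the gripper's body (75 mm by 190 mm) begins 47 mm behind the grasp point.
Start: joints at [-1.426, 0.342, 1.524, -0, 1.275, -0.146], TCP at [150.55, -502.973, 199.841] pointing down, gripper open.
Joint ranges: [-2.53, 2.53], [-0.77, 2.02], [0.04, 2.7], [-1, 4.14], [0.28, 2.66], [-3.11, 3.11]. Speed limits (rad/s): [2.57, 2.57, 3.14, 3.14, 3.14, 3.14].

### API

Orientations are given as [roll, pitch, yaw] about the fixed x, y, z axes, in that order (R = Rz(yaw) Ry(pitch) Rx(roll)).
In Python, from plant import bot gives the robot as it stands. The module is installed in compiled form; this text tells all that it offers.
- The arm moves only by the shell command python3 -m crank 'ROWS'. ROWS is JSON, a list that holds one entry, the list of rows, each a list of 5 numbers: the opening, from 0 (shut) to 1 (fully open), then the shift along the tool's x, y, z in cm, then the turn about the tool's z in degrees. In form: [[[claw, x, y, z, turn], ...]]. A call has exactly 10 rows; each row is the pose to reach, as a shift and turn from the pose commanded when the call began, along the tool's axes at that moment; what a row does not reach only later rows make up. A row lasts 1/10 s, in which the tool goes at most 50 mm and 8.59 degrees, less where a joint would pass 70% of its speed; a pose out of reach is approached as far as the arm can. A call with a gripper value outside its range is refused whole. The fingers move at their own pace and stop on an object; the grip force is fixed at half the most. Time passes only in rows, so rows that repeat a pose let the fingers close, or fill a call up. It gives the time, the measured TCP pose, the force, the opening and the grip force at its end, in the units of the state.
- bot.get_obs(): the state, without advancing time (a new reading comes with each control period).
- bot.capture(name): name is "side" or "top"; returns (picture, depth): 400x640x3 uint8, red, green, blue; 400x640 float32, mm along the optical axis (not along the pixel's ray), 0 where there is no reading.
- bot.calibration(name): a dict with "vertical_fov" (degrees; the focal length in pixels is half the picture's height over the tangent of half this angle, whatever the lens; pixels are square), "cx", "cy" (the principal point, pixels), "rvec" (rotation vector, rad) and "tvec" (3), from world to camera coordinates, as OpenCV has them. Camera axes: x right, y down, z forward; pixel columns grow to the right and rows downward; lengths in mm; the calibration is good to about 2 mm. A picture is of the moment at which its call begins. calibration takes no time and is no camera call.
- bot.close_job(): hands the job in; it is judged then, once.
The state is a dict: "time": time; "joint_positions": joint angles; "dq": joint speeds; "tau": joint torques, N m; "tool_pos": TCP position; "tcp_rot": TCP orientation; "contact_force": force on the tool from outside, world axes, zero at the start; "moment": the same for the moment, N m; "grip_width": finger opening in mm; "finger_force": force on a finger pad.
Only numpy, scipy, OpenCV 4.12 (cv2) and the standard library are available. Lean on these libraries where they do the work, as an engineer would, in place of code of your own. Each camera call takes 0.05 s, during which the arm holds its last target. There are 200 camera calls.

## Working session

There is one attempt and no reset: what is moved stays moved. The work goes in short steps, Python scripts to look and compute and a shell command to move; the robot and the scene stay as the last step left them, time stands still between calls to the robot, and variables do not carry over. Pictures are saved under pics/ and viewed, at most 14 in all, crops included, and the job is handed in when it is done.

```bash
ls; mkdir -p pics; cat > h.py <<'E'
import numpy as np, cv2
from plant import bot
def cam(n):
    c=bot.calibration(n); f=200/np.tan(np.radians(c["vertical_fov"])/2)
    R=cv2.Rodrigues(np.array(c["rvec"],float))[0]; return f,c["cx"],c["cy"],R,np.array(c["tvec"],float).ravel()
def ray(n,u,v,z):
    "world point on pixel ray at height z"
    f,cx,cy,R,t=cam(n); d=R.T@np.array([(u-cx)/f,(v-cy)/f,1]); o=-R.T@t
    return o+d*(z-o[2])/d[2]
def cloud(n,D):
    f,cx,cy,R,t=cam(n); v,u=np.indices(D.shape)
    P=np.stack([(u-cx)/f*D,(v-cy)/f*D,D],-1); return (P-t)@R
def proj(n,p):
    f,cx,cy,R,t=cam(n); q=R@np.array(p,float)+t; return q[0]/q[2]*f+cx,q[1]/q[2]*f+cy
E
python3 - <<'E'
from h import *
for n in("top","side"):
    p,d=bot.capture(n); cv2.imwrite(f"pics/{n}0.png",p[:,:,::-1]); np.save(f"{n}0.npy",d)
    print(n,cam(n), (d==0).mean())
print(bot.grip_point_offset, bot.get_obs())
E
```

```text
pics
top (np.float64(461.77293401357457), 321.88735869684587, 202.2857085592769, array([[ 0.01025571, -0.99967525, -0.0233284 ],
       [-0.99847524, -0.00897235, -0.05446735],
       [ 0.05424035,  0.02385143, -0.998243  ]]), array([  38.58796689,  505.91984676, 1274.27599316])) 0.003984375
side (np.float64(404.7173791053506), 316.9427090997971, 201.52566030516851, array([[-0.98062104, -0.19583483, -0.00557656],
       [-0.14488272,  0.74405652, -0.65221844],
       [ 0.13187637, -0.63877118, -0.75801056]]), array([ 479.16332244,   94.08162908, 1207.9070947 ])) 0.0038828125
-18.8 {'time': 0.1, 'joint_positions': array([-1.42601806e+00,  3.42682956e-01,  1.52492161e+00, -2.24130627e-05,
        1.27537829e+00, -1.46002110e-01]), 'dq': array([ 0.00040962, -0.00192921, -0.00351166, -0.00113117, -0.00031044,
       -0.00018291]), 'tau': array([ 3.96477248e-03, -4.32003200e+01, -2.44694263e+01,  7.19867810e-02,
        5.26211236e-02, -3.66790596e-05]), 'tool_pos': array([ 150.4730125 , -502.56208043,  199.19891155]), 'tcp_rot': array([-3.14021412e+00, -1.81047139e-04,  2.90786793e-01]), 'contact_force': array([-0.09089566, -0.99690269, -0.7761837 ]), 'moment': array([-0.0270198 , -0.05257536,  0.00170617]), 'finger_force': 0.0, 'grip_width': 91.74019182737058}
```

View pics/top0.png

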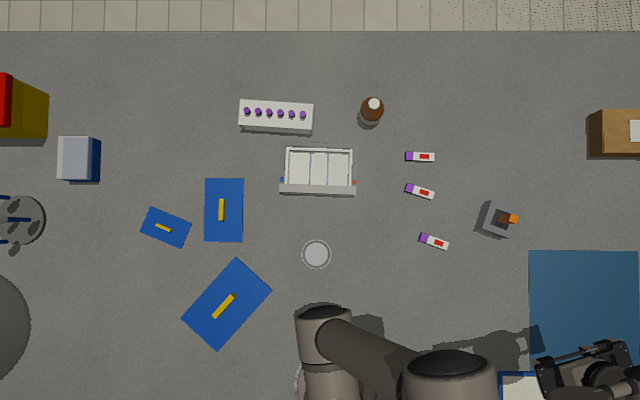

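View pics/side0.png

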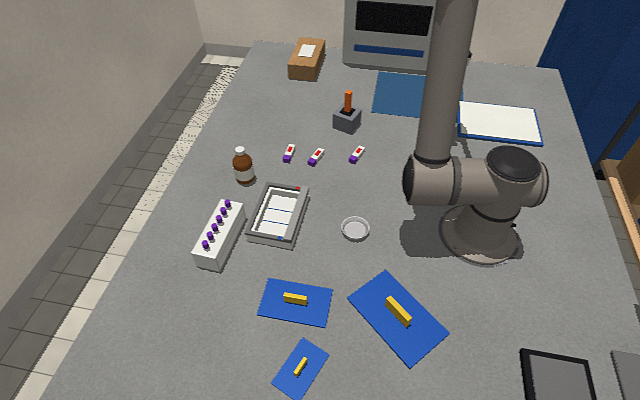

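```bash
python3 - <<'E'
from h import *
p=cv2.imread("pics/top0.png"); d=np.load("top0.npy")
a=cv2.resize(p[140:255,395:525],None,fx=4,fy=4,interpolation=cv2.INTER_CUBIC)
cv2.imwrite("pics/c1.png",a)
cv2.imwrite("pics/c2.png",cv2.resize(p[90:275,230:390],None,fx=3.2,fy=3.2,interpolation=cv2.INTER_CUBIC))
C=cloud("top",d); C2=cloud("side",np.load("side0.npy"))
hsv=cv2.cvtColor(p,cv2.COLOR_BGR2HSV)
def rects(mask,z,amin=40,name=""):
    n,l,s,c=cv2.connectedComponentsWithStats(mask.astype(np.uint8))
    for i in range(1,n):
        if s[i,4]<amin: continue
        v,u=np.where(l==i)
        W=np.array([ray("top",a,b,z)[:2] for a,b in zip(u,v)],np.float32)
        r=cv2.minAreaRect(W); zz=C[v,u,2]
        print(name,c[i].round(1),s[i,4],"ctr",np.round(r[0],1),"size",np.round(r[1],1),"ang",round(r[2],1),"mean",W.mean(0).round(1),"z",np.round(np.median(zz),1))
H,S,V=cv2.split(hsv)
box=np.zeros(H.shape,bool); box[130:360,130:480]=1; box[290:,280:]=0
m=box&(H>100)&(H<120)&(S>150); m=cv2.morphologyEx(m.astype(np.uint8),cv2.MORPH_CLOSE,np.ones((15,15)))
rects(m,6,300,"blue")
rects(box&(H>18)&(H<35)&(S>150),36,40,"yellow")
m=np.zeros(H.shape,bool);m[145:255,395:460]=1
lab=m&((V>185)|(S>120)&(H>120)); lab=cv2.morphologyEx(lab.astype(np.uint8),cv2.MORPH_CLOSE,np.ones((3,3)))
rects(lab,18,80,"cart")
print("bench z", [C[v,u,2].round(1) for v,u in((300,150),(230,390),(120,440))], "side",[C2[v,u,2].round(1) for v,u in((150,420-20),(250,150),(100,280))])
E
```

```text
Traceback (most recent call last):
  File "h.py", line 8, in ray
    f,cx,cy,R,t=cam(n); d=R.T@np.array([(u-cx)/f,(v-cy)/f,1]); o=-R.T@t
                ~~~^^^
  File "h.py", line 4, in cam
    c=bot.calibration(n); f=200/np.tan(np.radians(c["vertical_fov"])/2)
ValueError: time passes only in moves, steps and waits
```

View pics/c1.png

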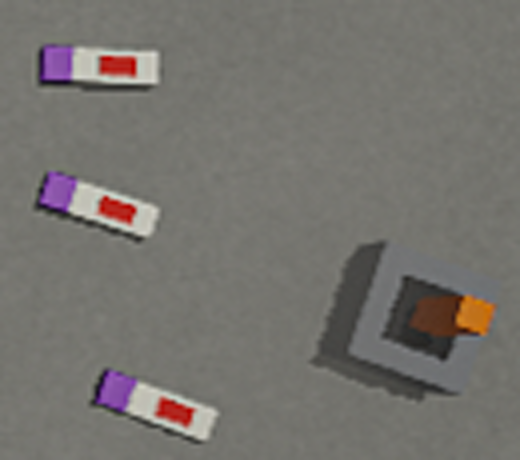

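View pics/c2.png

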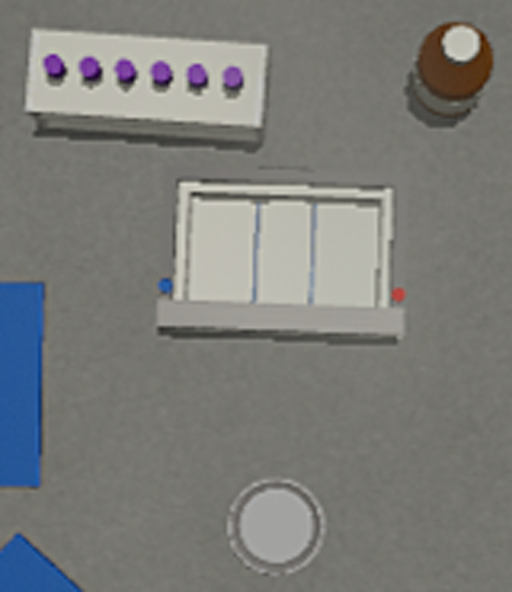

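Crops: three cartridges (purple ends on the left) at about (420,156), (419,191) and (434,241) in the top picture. The pen's top is at about (513,218), and the stand is turned about 20°. The tray has its lip near and its red dot on the right. I'm caching the calibration.

```bash
cat > h.py <<'E'
import numpy as np, cv2, os, pickle
from plant import bot
if not os.path.exists("cal.pkl"):
    pickle.dump({n:dict(bot.calibration(n)) for n in("top","side")},open("cal.pkl","wb"))
CAL=pickle.load(open("cal.pkl","rb"))
def cam(n):
    c=CAL[n]; f=200/np.tan(np.radians(c["vertical_fov"])/2)
    R=cv2.Rodrigues(np.array(c["rvec"],float))[0]; return f,c["cx"],c["cy"],R,np.array(c["tvec"],float).ravel()
def ray(n,u,v,z):
    f,cx,cy,R,t=cam(n); d=R.T@np.array([(u-cx)/f,(v-cy)/f,1]); o=-R.T@t
    return o+d*(z-o[2])/d[2]
def cloud(n,D):
    f,cx,cy,R,t=cam(n); v,u=np.indices(D.shape)
    P=np.stack([(u-cx)/f*D,(v-cy)/f*D,D],-1); return (P-t)@R
def proj(n,p):
    f,cx,cy,R,t=cam(n); q=R@np.array(p,float)+t; return np.round([q[0]/q[2]*f+cx,q[1]/q[2]*f+cy],1)
def rects(mask,z,C,amin=40,name=""):
    n,l,s,c=cv2.connectedComponentsWithStats(mask.astype(np.uint8))
    for i in range(1,n):
        if s[i,4]<amin: continue
        v,u=np.where(l==i)
        W=np.array([ray("top",a,b,z)[:2] for a,b in zip(u,v)],np.float32)
        r=cv2.minAreaRect(W)
        print(name,c[i].round(1),s[i,4],"ctr",np.round(r[0],1),"size",np.round(r[1],1),"ang",round(r[2],1),"mean",W.mean(0).round(1),"z",np.round(np.median(C[v,u,2]),1))
def measure(p,d):
    C=cloud("top",d); H,S,V=cv2.split(cv2.cvtColor(p,cv2.COLOR_BGR2HSV))
    box=np.zeros(H.shape,bool); box[130:360,130:480]=1; box[290:,280:]=0
    m=box&(H>100)&(H<120)&(S>150); m=cv2.morphologyEx(m.astype(np.uint8),cv2.MORPH_CLOSE,np.ones((15,15)))
    rects(m,6,C,300,"blue")
    rects(box&(H>18)&(H<35)&(S>150),36,C,40,"yellow")
    m=np.zeros(H.shape,bool);m[145:255,380:470]=1
    lab=m&((V>185)|(S>120)&(H>120)); lab=cv2.morphologyEx(lab.astype(np.uint8),cv2.MORPH_CLOSE,np.ones((3,3)))
    rects(lab,18,C,80,"cart")
    return C,H,S,V
E
python3 - <<'E'
from h import *
p=cv2.imread("pics/top0.png"); d=np.load("top0.npy")
C,H,S,V=measure(p,d); C2=cloud("side",np.load("side0.npy"))
print("bench z", [C[v,u,2].round(1) for v,u in((300,150),(230,390),(120,440))], "side",[C2[v,u,2].round(1) for v,u in((150,400),(250,150),(100,280))])
m=np.zeros(H.shape,bool);m[190:250,470:530]=1
rects(m&(H>5)&(H<20)&(S>200)&(V>200),148,C,10,"pentop")
# tray by height
x=C[...,0];y=C[...,1];z=C[...,2]
def zrect(C,lo,hi,win,name):
    k=(C[...,2]>lo)&(C[...,2]<hi)&(C[...,0]>win[0])&(C[...,0]<win[1])&(C[...,1]>win[2])&(C[...,1]<win[3])
    P=C[k][:,:2].astype(np.float32); r=cv2.minAreaRect(P); print(name,len(P),np.round(r[0],1),np.round(r[1],1),round(r[2],1),np.median(C[k][:,2]).round(1))
tc=ray("top",320,170,39)[:2]; print(tc)
w=(tc[0]-110,tc[0]+110,tc[1]-130,tc[1]+130)
for n,c in(("top",C),("side",C2)):
    zrect(c,36,42,w,n+" frame"); zrect(c,44.5,52,w,n+" lip"); 
    sc=ray("top",499,219,62)[:2]; ww=(sc[0]-70,sc[0]+70,sc[1]-70,sc[1]+70)
    zrect(c,57,66,ww,n+" stand"); zrect(c,140,155,ww,n+" pentop")
print("dots",ray("top",230+166/3.2,90+285/3.2,39),ray("top",230+398/3.2,90+295/3.2,39))
E
```

```text
blue [203.4 216. ] 3763 ctr [472.7 412. ] size [197.8 290.6] ang 0.4 mean [464.4 377.7] z 6.3
blue [225.9 303.7] 4137 ctr [220.9 308.4] size [139.4 229.6] ang 48.8 mean [220.6 308.4] z 8.5
yellow [221.5 209.2] 127 ctr [482.  319.4] size [58.  13.9] ang 1.3 mean [482.7 319.3] z 34.6
yellow [163.6 227.1] 55 ctr [432.  479.1] size [45.1  9.4] ang 67.8 mean [431.8 478.9] z 25.2
yellow [223.5 305.3] 173 ctr [221.4 307.7] size [15.6 82.5] ang 48.3 mean [221.  307.9] z 46.6
cart [417.6 156.2] 185 ctr [ 636.8 -225.7] size [22.4 77.7] ang 0.4 mean [ 636.3 -221.7] z 19.1
cart [417.4 190.3] 190 ctr [ 539.2 -225.2] size [79.3 24.7] ang 71.9 mean [ 541.  -221.3] z 18.7
cart [431.2 240.1] 177 ctr [ 401. -264.] size [79.8 23.6] ang 69.2 mean [ 403.7 -258.9] z 18.9
bench z [np.float64(-1.8), np.float64(1.4), np.float64(0.8)] side [np.float64(0.0), np.float64(-5.4), np.float64(-0.8)]
[592.96219609  48.9606373 ]
top frame 538 [614.4  55. ] [210.2 170.9] 88.0 39.3
top lip 570 [613.9  54.4] [208.2 170. ] 88.2 47.7
top stand 577 [ 462.5 -431.9] [82.1 80.5] 70.2 62.7
top pentop 80 [ 462.7 -431.6] [19.6 20.6] 70.9 147.4
side frame 426 [615.9  54.5] [214.7 172.5] 88.3 37.9
side lip 308 [566.3  81.2] [213.4 168.9] 37.6 46.2
side stand 212 [ 463.8 -430.6] [88.8 82.5] 70.2 60.7
side pentop 31 [ 464.7 -428.8] [26.8 21.9] 75.1 145.7
dots [567.14097533 153.56924279  39.        ] [560.10056763 -45.56492128  39.        ]
```

```bash
python3 - <<'E'
from h import *
p=cv2.imread("pics/top0.png"); d=np.load("top0.npy")
C=cloud("top",d); C2=cloud("side",np.load("side0.npy"))
def zrect(C,lo,hi,win,name):
    k=(C[...,2]>lo)&(C[...,2]<hi)&(C[...,0]>win[0])&(C[...,0]<win[1])&(C[...,1]>win[2])&(C[...,1]<win[3])
    P=C[k][:,:2].astype(np.float32); r=cv2.minAreaRect(P); print(name,len(P),np.round(r[0],1),np.round(r[1],1),round(r[2],1),np.median(C[k][:,2]).round(1))
for n,c in(("top",C),("side",C2)):
    zrect(c,36,42,(500,682,-80,190),n+" frame"); zrect(c,45,50,(500,580,-80,190),n+" lip")
    for q in((637,-225),(540,-223),(402,-262)): zrect(c,13,22,(q[0]-45,q[0]+45,q[1]-55,q[1]+55),n+" cart")
    zrect(c,32,40,(400,560,280,360),n+" rib")
hsv=cv2.cvtColor(p,cv2.COLOR_BGR2HSV);H,S,V=cv2.split(hsv)
m=np.zeros(H.shape,bool);m[165:255,197:255]=1
rects(m&(S>120)&(((H>100)&(H<120))|((H>18)&(H<35))),6,C,300,"blue")
E
python3 - <<'E'
import cv2
p=cv2.imread("pics/top0.png"); cv2.imwrite("pics/c3.png",cv2.resize(p[165:355,130:280],None,fx=3,fy=3,interpolation=cv2.INTER_CUBIC))
E
```

```text
top frame 530 [599.2  55.5] [210.2 140.4] 88.1 39.3
top lip 439 [550.   56.3] [208.   42.7] 88.0 47.4
top cart 225 [ 636.  -225.9] [79.6 25.4] 85.4 18.8
top cart 230 [ 539.6 -225.6] [80.2 25. ] 71.9 18.4
top cart 233 [ 400.8 -265.2] [81.  24.3] 70.2 18.6
top rib 93 [482.  323.5] [58.1 12.7] 1.5 36.2
side frame 423 [600.  55.] [214.7 140.6] 88.3 37.9
side lip 248 [541.2  58.3] [211.9  23.7] 88.1 46.5
side cart 110 [ 637.4 -225.5] [83.3 24.8] 87.6 16.8
side cart 107 [ 539.3 -224.6] [81.1 25.3] 73.4 16.6
side cart 107 [ 402.3 -263.1] [80.  24.9] 66.9 16.9
side rib 99 [483.4 323.7] [59.2 13.5] 0.1 34.5
blue [223.2 209.6] 2423 ctr [483.3 321.9] size [109.3 178.8] ang 90.0 mean [482.8 321.8] z 6.8
```

View pics/c3.png

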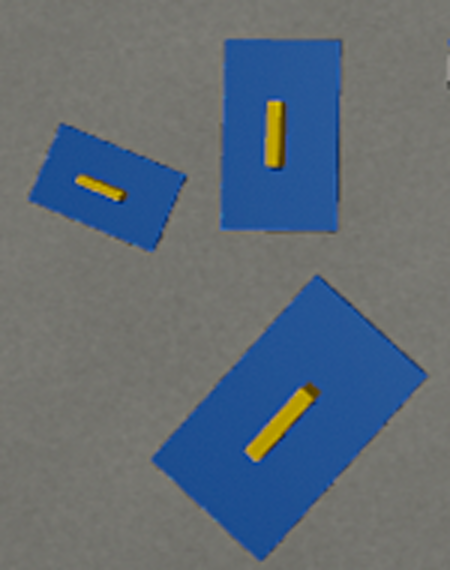

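c3 shows three blue plates: small at (165,227) with a 45 mm rib, middle at (222,210), large at (227,304) with an 82 mm rib. The middle one measures 109 x 179 mm with a 58 mm rib, which matches the cover, so that is the one meant.

```bash
cat > plan.py <<'E'
import sys,numpy as np
from plant import bot
# target x y z yaw(deg) [from x y z yaw]; prints shift in cm along tool axes + turn
a=list(map(float,sys.argv[1:])); o=bot.get_obs()
T=np.array([599.5,54.8]); ty=np.radians(-1.9)
p=np.array(o["tool_pos"]); yaw=o["tcp_rot"][2]
print("at",p.round(1),np.degrees(o["tcp_rot"]).round(2),"w",round(o["grip_width"],1),"t",o["time"])
tg=[a[i:i+4] for i in range(0,len(a),4)]
for t in tg:
    d=np.array(t[:3])-p; c,s=np.cos(yaw),np.sin(yaw)
    print(t,"->",np.round([(c*d[0]+s*d[1])/10,(s*d[0]-c*d[1])/10,-d[2]/10],2),"turn",round((np.degrees(yaw)-t[3]+180)%360-180,1))
E
python3 plan.py 401.5 -264.2 80 70
```

```text
at [ 150.5 -502.6  199.2] [-1.7992e+02 -1.0000e-02  1.6660e+01] w 91.7 t 0.1
[401.5, -264.2, 80.0, 70.0] -> [ 30.88 -15.64  11.92] turn -53.3
```

```bash
python3 -m crank '[[[0.6,5,-2.5,1.9,-8],[0.6,9,-4.6,4,-16],[0.6,13,-6.6,6,-24],[0.6,17,-8.6,8,-32],[0.6,21,-10.6,10,-40],[0.6,25,-12.7,11,-48],[0.6,29,-14.7,11.9,-53.3],[0.6,30.9,-15.65,11.9,-53.3],[0.6,30.9,-15.65,11.9,-53.3],[0.6,30.9,-15.65,11.9,-53.3]]]'; python3 plan.py 401.5 -264.2 4 70; python3 - <<'E'
from h import *
p,d=bot.capture("top"); cv2.imwrite("pics/t1.png",p[:,:,::-1])
measure(p[:,:,::-1].copy(),d)
E
```

```text
time: 1.1
tool_pos: [401.6, -264.3, 80.6]
tcp_rot: [-3.141, 0.0, 1.222]
contact_force: [0.9, -0.3, -0.5]
grip_width: 55.0
finger_force: 0.0
at [ 401.6 -264.3   80.6] [-1.7997e+02  1.0000e-02  7.0040e+01] w 55.0 t 1.1
[401.5, -264.2, 4.0, 70.0] -> [ 0.01 -0.01  7.66] turn 0.0
blue [203.4 215.9] 3760 ctr [472.7 412. ] size [197.8 290.6] ang 0.4 mean [464.4 377.6] z 6.1
blue [225.9 303.7] 4134 ctr [220.9 308.4] size [139.4 229.6] ang 48.8 mean [220.6 308.4] z 8.5
yellow [221.5 209.2] 126 ctr [482.  319.4] size [58.  13.9] ang 1.3 mean [482.9 319.3] z 34.9
yellow [163.6 227.1] 55 ctr [432.  479.1] size [45.1  9.4] ang 67.8 mean [431.8 478.9] z 24.6
yellow [223.5 305.3] 173 ctr [221.4 307.7] size [15.6 82.5] ang 48.3 mean [221.  307.9] z 46.4
cart [418.8 156.1] 232 ctr [ 636.8 -225.7] size [22.4 77.7] ang 0.4 mean [ 636.4 -225.1] z 19.3
cart [418.6 190.6] 234 ctr [ 539.2 -225.2] size [79.3 24.7] ang 71.9 mean [ 540.1 -224.5] z 18.9
cart [424.8 237.7] 83 ctr [ 405.8 -247.7] size [45.2 23.5] ang 63.9 mean [ 410.1 -241.2] z 19.0
```

```bash
python3 -m crank '[[[0.6,0,0,3,0],[0.6,0,0,5.5,0],[0.6,0,0,7,0],[0.6,0,0,7.6,0],[0.6,0,0,7.6,0],[0.2,0,0,7.6,0],[0.1,0,0,7.6,0],[0,0,0,7.6,0],[0,0,0,7.6,0],[0,0,0,7.6,0]]]'; python3 -m crank '[[[0,0,0,0,0],[0,0,0,0,0],[0,0,0,-1,0],[0,0,0,-3,0],[0,0,0,-5,0],[0,0,0,-7,0],[0,0,0,-8,0],[0,0,0,-8,0],[0,0,0,-8,0],[0,0,0,-8,0]]]';  python3 plan.py 597.9 6.9 84 -1.9
```

```text
time: 2.15
tool_pos: [401.9, -264.5, 5.1]
tcp_rot: [3.141, 0.0, 1.221]
contact_force: [1.0, -0.1, -0.2]
grip_width: 20.2
finger_force: 0.0
time: 3.15
tool_pos: [401.2, -264.0, 83.9]
tcp_rot: [-3.14, -0.001, 1.221]
contact_force: [0.2, -0.1, 1.0]
grip_width: 0.5
finger_force: 0.0
at [ 401.2 -264.    83.9] [-1.7991e+02 -3.0000e-02  6.9960e+01] w 0.5 t 3.15
[597.9, 6.9, 84.0, -1.9] -> [ 3.219e+01  9.200e+00 -1.000e-02] turn 71.9
```

```bash
python3 - <<'E'
from h import *
a,_=bot.capture("side"); b,d=bot.capture("top")
b=b[:,:,::-1].copy()
o=np.zeros((400,800,3),np.uint8)
o[:, :400]=cv2.resize(a[110:210,260:360,::-1],(400,400)); o[:,400:]=cv2.resize(b[130:290,340:500],(400,400)); cv2.imwrite("pics/m1.png",o)
measure(b,d)
E
```

```text
blue [203.4 216. ] 3759 ctr [472.7 412. ] size [197.8 290.6] ang 0.4 mean [464.4 377.5] z 6.2
blue [225.9 303.7] 4135 ctr [220.9 308.4] size [139.4 229.6] ang 48.8 mean [220.6 308.4] z 8.5
yellow [221.5 209.2] 127 ctr [482.  319.4] size [58.  13.9] ang 1.3 mean [482.7 319.3] z 34.8
yellow [163.6 227.1] 55 ctr [432.  479.1] size [45.1  9.4] ang 67.8 mean [431.8 478.9] z 25.8
yellow [223.5 305.3] 173 ctr [221.4 307.7] size [15.6 82.5] ang 48.3 mean [221.  307.9] z 46.3
cart [418.8 156.1] 235 ctr [ 636.8 -225.7] size [22.4 77.7] ang 0.4 mean [ 636.6 -225.1] z 19.0
cart [418.6 190.6] 234 ctr [ 539.2 -225.2] size [79.3 24.7] ang 71.9 mean [ 540.1 -224.5] z 19.1
```

View pics/m1.png

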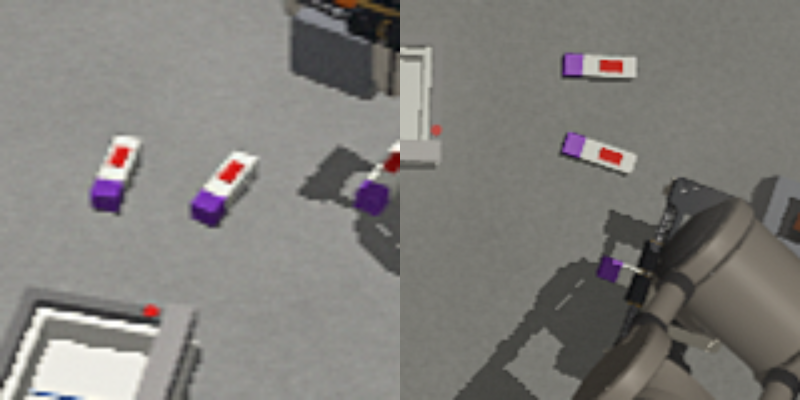

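The purple end of cartridge3 is at about (423,237) in top and (354,159) in side. I'm checking its height: held or still on the bench?

```bash
python3 - <<'E'
from h import *
o=bot.get_obs(); print(o["grip_width"],o["finger_force"],o["tool_pos"],o["contact_force"])
for n,f in(("top",(225,250,410,440)),("side",(140,180,340,370))):
    p,d=bot.capture(n); C=cloud(n,d); hs=cv2.cvtColor(p,cv2.COLOR_RGB2HSV)
    k=np.zeros(d.shape,bool); k[f[0]:f[1],f[2]:f[3]]=1
    k&=(hs[...,0]>125)&(hs[...,0]<150)&(hs[...,1]>120)
    P=C[k]; print(n,len(P),np.median(P,0).round(1),P.min(0).round(1),P.max(0).round(1))
    cv2.imwrite(f"pics/{n}_m2.png",cv2.resize(p[100:220,280:440,::-1] if n=="side" else p[180:300,380:540,::-1],None,fx=5,fy=5))
E
```

```text
0.37953216238587617 0.0 [ 401.28348708 -264.08068345   83.96590697] [ 0.22839077 -0.49442703  0.27067525]
top 66 [ 411.9 -236.4   19.3] [ 398.3 -250.3   12.7] [ 423.  -224.9   25.4]
side 54 [ 409.3 -232.4   14.9] [ 324.2 -250.3   -0.9] [424.4 795.4 979.6]
```

View pics/side_m2.png

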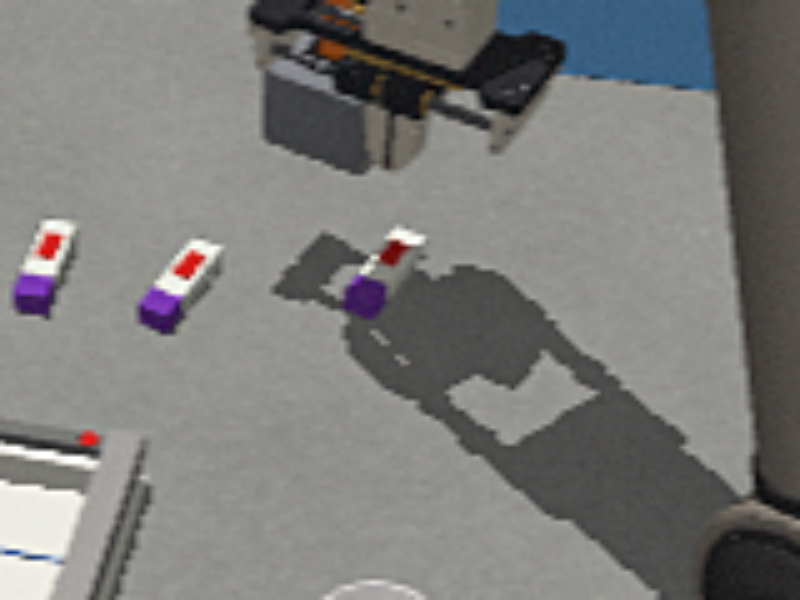

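```bash
python3 - <<'E'
from h import *
for n in("side","top"): print(n,[proj(n,q) for q in((401.3,-264,84),(401.3,-264,65.2),(401.3,-264,18))])
E
cat > /dev/null
```

```text
side [array([357.5, 137.7]), array([357.1, 142. ]), array([356.2, 152.3])]
top [array([438.6, 241.7]), array([436.9, 241.5]), array([433.1, 241. ])]
```

```bash
python3 - <<'E'
from h import *
p,d=bot.capture("side"); C=cloud("side",d)
k=(C[...,2]>30)&(C[...,2]<140)&(abs(C[...,0]-400)<150)&(abs(C[...,1]+264)<120)
v,u=np.where(k); 
for z0 in range(30,140,10):
    s=k&(C[...,2]>=z0)&(C[...,2]<z0+10); P=C[s]
    if len(P): print(z0,len(P),P.min(0).round(),P.max(0).round(),np.median(P,0).round())
E
```

```text
30 4 [ 438. -383.   33.] [ 449. -378.   38.] [ 445. -383.   36.]
40 5 [ 438. -384.   40.] [ 449. -381.   49.] [ 441. -382.   42.]
50 3 [ 442. -383.   52.] [ 453. -381.   57.] [ 442. -383.   53.]
60 1 [ 439. -377.   66.] [ 439. -377.   66.] [ 439. -377.   66.]
100 1 [ 403. -254.  108.] [ 403. -254.  108.] [ 403. -254.  108.]
110 11 [ 397. -256.  111.] [ 414. -246.  120.] [ 404. -254.  117.]
120 27 [ 383. -264.  120.] [ 418. -244.  129.] [ 401. -253.  126.]
130 25 [ 383. -263.  131.] [ 419. -243.  140.] [ 402. -254.  135.]
```

The fingertips look about 20 mm higher than the reported TCP. I'll check this again with the fingers open.

```bash
python3 -m crank '[[[0.6,0,0,0,0],[0.6,0,0,0,0],[0.6,0,0,0,0],[0.6,0,0,0,0],[0.6,0,0,0,0],[0.6,0,0,0,0],[0.6,0,0,0,0],[0.6,0,0,0,0],[0.6,0,0,0,0],[0.6,0,0,0,0]]]' ; python3 - <<'E'
from h import *
p,d=bot.capture("side"); C=cloud("side",d)
k=(C[...,2]>30)&(C[...,2]<160)&(abs(C[...,0]-400)<90)&(abs(C[...,1]+264)<80)
for z0 in range(30,160,5):
    P=C[k&(C[...,2]>=z0)&(C[...,2]<z0+5)]
    if len(P): print(z0,len(P),P.min(0).round(),P.max(0).round())
cv2.imwrite("pics/f.png",cv2.resize(p[80:200,290:410,::-1],None,fx=5,fy=5))
E
```

```text
time: 4.4
tool_pos: [401.7, -264.5, 84.8]
tcp_rot: [3.142, 0.0, 1.221]
contact_force: [-0.1, 1.3, -0.1]
grip_width: 54.9
finger_force: 0.0
105 2 [ 379. -273.  108.] [ 430. -248.  110.]
110 3 [ 427. -274.  114.] [ 435. -262.  114.]
115 12 [ 370. -276.  116.] [ 439. -239.  120.]
120 15 [ 361. -282.  120.] [ 447. -239.  124.]
125 17 [ 359. -281.  125.] [ 447. -237.  130.]
130 18 [ 359. -286.  130.] [ 447. -238.  135.]
135 21 [ 356. -274.  135.] [ 448. -240.  140.]
140 16 [ 357. -278.  140.] [ 447. -240.  145.]
145 21 [ 357. -280.  145.] [ 448. -236.  150.]
150 18 [ 360. -279.  150.] [ 448. -236.  155.]
155 15 [ 358. -279.  155.] [ 444. -237.  160.]
```

View pics/f.png

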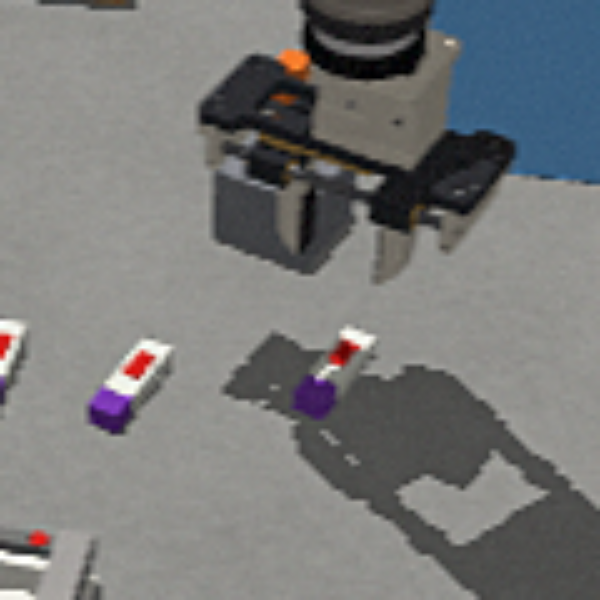

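The visible finger ends are at z≈103 with the TCP reported at 84, so the fingers really end about 18.5 mm above the reported TCP. I'll go down carefully with this correction, watching the force.

```bash
python3 -m crank '[[[0.6,0,0,4,0],[0.6,0,0,7,0],[0.6,0,0,8.2,0],[0.6,0,0,8.7,0],[0.6,0,0,9,0],[0.6,0,0,9.2,0],[0.6,0,0,9.3,0],[0.6,0,0,9.4,0],[0.6,0,0,9.4,0],[0.6,0,0,9.4,0]]]'; python3 -m crank '[[[0.6,0,0,0.1,0],[0.6,0,0,0.2,0],[0.6,0,0,0.25,0],[0.6,0,0,0.3,0],[0.6,0,0,0.3,0],[0.6,0,0,0.3,0],[0.6,0,0,0.3,0],[0.6,0,0,0.3,0],[0.6,0,0,0.3,0],[0.6,0,0,0.3,0]]]'; python3 - <<'E'
from h import *
p,d=bot.capture("side"); cv2.imwrite("pics/f2.png",cv2.resize(p[90:190,300:400,::-1],None,fx=5,fy=5))
E
```

```text
time: 5.45
tool_pos: [401.8, -264.6, -8.9]
tcp_rot: [3.141, 0.0, 1.221]
contact_force: [0.2, -0.4, 0.0]
grip_width: 55.5
finger_force: 0.0
time: 6.45
tool_pos: [401.7, -264.5, -12.1]
tcp_rot: [3.141, 0.0, 1.221]
contact_force: [0.9, 0.5, 0.4]
grip_width: 54.9
finger_force: 0.0
```

View pics/f2.png

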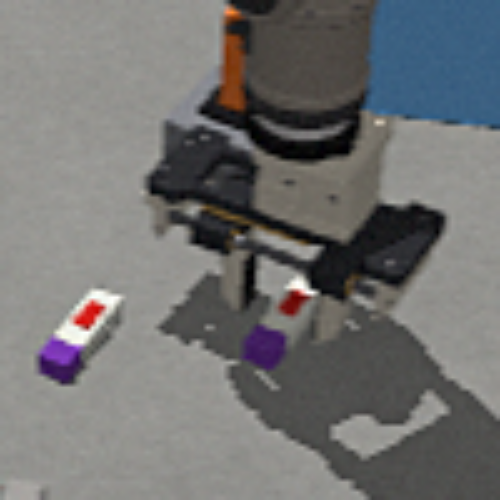

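Confirmed: reported z is −12 with no contact, and the fingers straddle the cartridge. Gripping now.

```bash
python3 -m crank '[[[0.6,0,0,0.1,0],[0.6,0,0,0.2,0],[0.4,0,0,0.2,0],[0.2,0,0,0.2,0],[0,0,0,0.2,0],[0,0,0,0.2,0],[0,0,0,0.2,0],[0,0,0,0.2,0],[0,0,0,0.2,0],[0,0,0,0.2,0]]]'; python3 -m crank '[[[0,0,0,0,0],[0,0,0,0,0],[0,0,0,-1,0],[0,0,0,-3,0],[0,0,0,-5,0],[0,0,0,-7,0],[0,0,0,-9,0],[0,0,0,-9,0],[0,0,0,-9,0],[0,0,0,-9,0]]]';  python3 plan.py 597.9 6.8 75 -1.9
```

```text
time: 7.5
tool_pos: [401.8, -264.5, -14.1]
tcp_rot: [3.141, 0.0, 1.221]
contact_force: [0.5, 0.6, 0.6]
grip_width: 22.9
finger_force: 30.0
time: 8.5
tool_pos: [401.1, -264.0, 75.0]
tcp_rot: [-3.14, -0.001, 1.221]
contact_force: [-0.0, 0.9, -1.3]
grip_width: 22.9
finger_force: 30.0
at [ 401.1 -264.    75. ] [-1.7991e+02 -3.0000e-02  6.9960e+01] w 22.9 t 8.5
[597.9, 6.8, 75.0, -1.9] -> [32.18  9.21  0.  ] turn 71.9
```

```bash
python3 -m crank '[[[0,2.2,0.6,0,5],[0,6,1.7,0,13],[0,10,2.9,0,21],[0,14,4,0,29.5],[0,18,5.15,0,38],[0,22,6.3,0,46.5],[0,26,7.4,0,55],[0,29.5,8.4,0,63],[0,31.5,9,0,69],[0,32.2,9.2,0,71.9]]]'; python3 -m crank '[[[0,0,0,0,0],[0,0,0,0,0],[0,0,0,0,0],[0,0,0,2,0],[0,0,0,4,0],[0,0,0,5.5,0],[0,0,0,6.2,0],[0,0,0,6.2,0],[0,0,0,6.2,0],[0,0,0,6.2,0]]]'; python3 plan.py 597.9 6.8 -7.5 -1.9
```

```text
time: 9.5
tool_pos: [598.8, 8.9, 74.1]
tcp_rot: [-3.141, 0.002, -0.035]
contact_force: [0.2, -0.2, -0.2]
grip_width: 23.2
finger_force: 30.0
time: 10.5
tool_pos: [599.1, 6.3, 14.8]
tcp_rot: [3.141, -0.002, -0.034]
contact_force: [-0.1, -0.4, -0.3]
grip_width: 23.3
finger_force: 30.0
at [599.1   6.3  14.8] [ 1.7999e+02 -1.0000e-01 -1.9400e+00] w 23.3 t 10.5
[597.9, 6.8, -7.5, -1.9] -> [-0.13 -0.05  2.23] turn -0.0
```

```bash
python3 -m crank '[[[0,0,0,0.7,0],[0,0,0,1.4,0],[0,0,0,1.9,0],[0,0,0,2.1,0],[0,0,0,2.2,0],[0,0,0,2.25,0],[0,0,0,2.25,0],[0.32,0,0,2.25,0],[0.32,0,0,2.25,0],[0.32,0,0,2.25,0]]]'; python3 -m crank '[[[0.32,0,0,0,0],[0.32,0,0,0,0],[0.32,0,0,0,0],[0.32,0,0,-1,0],[0.32,0,0,-3,0],[0.32,0,0,-5,0],[0.6,0,0,-8,0],[0.6,0,0,-8.2,0],[0.6,0,0,-8.2,0],[0.6,0,0,-8.2,0]]]'; python3 plan.py 539.5 -225 75 72.5; python3 - <<'E'
from h import *
p,d=bot.capture("top"); measure(p[:,:,::-1].copy(),d)
E
```

```text
time: 11.5
tool_pos: [598.6, 6.5, -8.8]
tcp_rot: [3.141, -0.0, -0.034]
contact_force: [0.2, -0.0, -0.1]
grip_width: 29.2
finger_force: 0.0
time: 12.5
tool_pos: [597.8, 6.6, 72.6]
tcp_rot: [-3.142, 0.001, -0.034]
contact_force: [-1.0, -0.7, -0.5]
grip_width: 53.9
finger_force: 0.0
at [597.8   6.6  72.6] [-1.80e+02  8.00e-02 -1.94e+00] w 53.9 t 12.5
[539.5, -225.0, 75.0, 72.5] -> [-5.05 23.34 -0.24] turn -74.4
blue [203.4 216. ] 3760 ctr [472.7 412. ] size [197.8 290.6] ang 0.4 mean [464.4 377.5] z 6.1
blue [238.7 271.8] 554 ctr [317.5 265.8] size [127.5  61.2] ang 83.4 mean [309.2 274.3] z 8.2
yellow [221.5 209.2] 127 ctr [482.  319.4] size [58.  13.9] ang 1.3 mean [482.7 319.3] z 34.6
yellow [163.6 227.1] 55 ctr [432.  479.1] size [45.1  9.4] ang 67.8 mean [431.8 478.9] z 25.6
cart [418.2 156.1] 211 ctr [ 636.8 -225.7] size [22.4 77.7] ang 0.4 mean [ 636.4 -223.4] z 19.2
cart [418.2 190.5] 221 ctr [ 539.2 -225.2] size [79.3 24.7] ang 71.9 mean [ 540.5 -223.3] z 18.8
```

```bash
python3 -m crank '[[[0.6,-1,4.5,0,-8],[0.6,-2,9,0,-16],[0.6,-3,13.5,0,-24.5],[0.6,-4,18,0,-33],[0.6,-4.8,22,-0.24,-41.5],[0.6,-5.05,23.34,-0.24,-50],[0.6,-5.05,23.34,-0.24,-58],[0.6,-5.05,23.34,-0.24,-66],[0.6,-5.05,23.34,-0.24,-74.4],[0.6,-5.05,23.34,-0.24,-74.4]]]' >/dev/null; python3 -m crank '[[[0.6,0,0,2,0],[0.6,0,0,5,0],[0.6,0,0,7,0],[0.6,0,0,8,0],[0.6,0,0,8.5,0],[0.6,0,0,8.8,0],[0.6,0,0,8.9,0],[0.6,0,0,8.9,0],[0.6,0,0,8.9,0],[0.6,0,0,8.9,0]]]'; python3 plan.py 539.5 -225 -14.1 72.5
```

```text
time: 14.55
tool_pos: [540.4, -225.2, -12.7]
tcp_rot: [3.141, 0.0, 1.265]
contact_force: [0.4, 0.3, 0.2]
grip_width: 55.2
finger_force: 0.0
at [ 540.4 -225.2  -12.7] [1.7994e+02 2.0000e-02 7.2450e+01] w 55.2 t 14.55
[539.5, -225.0, -14.1, 72.5] -> [-0.01 -0.09  0.14] turn -0.0
```

```bash
python3 -m crank '[[[0.4,0,0,0,0],[0.2,0,0,0,0],[0,0,0,0,0],[0,0,0,0,0],[0,0,0,0,0],[0,0,0,0,0],[0,0,0,0,0],[0,0,0,0,0],[0,0,0,0,0],[0,0,0,0,0]]]'; python3 -m crank '[[[0,0,0,-0.5,0],[0,0,0,-1.5,0],[0,0,0,-3,0],[0,0,0,-5,0],[0,0,0,-7,0],[0,0,0,-8.4,0],[0,0,0,-9,0],[0,0,0,-9,0],[0,0,0,-9,0],[0,0,0,-9,0]]]';  python3 plan.py 601.1 102.8 75 -1.9
```

```text
time: 15.55
tool_pos: [540.1, -225.1, -13.3]
tcp_rot: [3.142, 0.0, 1.265]
contact_force: [-0.0, -0.2, 0.4]
grip_width: 23.6
finger_force: 30.0
time: 16.55
tool_pos: [539.6, -224.7, 75.9]
tcp_rot: [-3.14, -0.0, 1.265]
contact_force: [0.0, -0.7, -0.5]
grip_width: 23.3
finger_force: 30.0
at [ 539.6 -224.7   75.9] [-1.7991e+02 -2.0000e-02  7.2460e+01] w 23.3 t 16.55
[601.1, 102.8, 75.0, -1.9] -> [33.08 -4.01  0.09] turn 74.4
```

```bash
python3 -m crank '[[[0,2.2,-0.3,0,5],[0,6,-0.7,0,13],[0,10,-1.2,0,21],[0,14,-1.7,0,29.5],[0,18,-2.2,0,38],[0,22,-2.7,0,46.5],[0,26,-3.2,0,55],[0,30,-3.7,0,63],[0,32.2,-3.9,0,71],[0,33.1,-4,0,74.4]]]'; python3 -m crank '[[[0,0,0,0,0],[0,0,0,0,0],[0,0,0,0,0],[0,0,0,2,0],[0,0,0,4,0],[0,0,0,5.5,0],[0,0,0,6.2,0],[0,0,0,6.2,0],[0,0,0,6.2,0],[0,0,0,6.2,0]]]'; python3 plan.py 601.1 102.8 -7 -1.9
```

```text
time: 17.55
tool_pos: [601.4, 105.3, 75.7]
tcp_rot: [-3.141, 0.001, -0.036]
contact_force: [0.2, -0.7, -0.4]
grip_width: 23.4
finger_force: 30.0
time: 18.55
tool_pos: [602.5, 102.5, 15.7]
tcp_rot: [-3.142, -0.002, -0.034]
contact_force: [0.5, 0.4, -0.9]
grip_width: 23.5
finger_force: 30.0
at [602.5 102.5  15.7] [-1.80e+02 -1.10e-01 -1.94e+00] w 23.5 t 18.55
[601.1, 102.8, -7.0, -1.9] -> [-0.14 -0.03  2.27] turn -0.0
```

```bash
python3 -m crank '[[[0,0,0,0.7,0],[0,0,0,1.4,0],[0,0,0,1.9,0],[0,0,0,2.1,0],[0,0,0,2.2,0],[0,0,0,2.25,0],[0,0,0,2.25,0],[0.32,0,0,2.25,0],[0.32,0,0,2.25,0],[0.32,0,0,2.25,0]]]'; python3 -m crank '[[[0.32,0,0,0,0],[0.32,0,0,0,0],[0.32,0,0,0,0],[0.32,0,0,-1,0],[0.32,0,0,-3,0],[0.32,0,0,-5,0],[0.6,0,0,-8,0],[0.6,0,0,-8.2,0],[0.6,0,0,-8.2,0],[0.6,0,0,-8.2,0]]]'; python3 plan.py 636.8 -225.7 75 89; python3 - <<'E'
from h import *
p,d=bot.capture("top"); measure(p[:,:,::-1].copy(),d)
E
```

```text
time: 19.55
tool_pos: [601.9, 102.7, -7.8]
tcp_rot: [3.142, -0.0, -0.034]
contact_force: [-0.6, 0.4, 0.6]
grip_width: 29.3
finger_force: 0.0
time: 20.55
tool_pos: [601.1, 102.6, 73.6]
tcp_rot: [3.141, 0.001, -0.034]
contact_force: [-1.2, 0.5, -0.3]
grip_width: 54.0
finger_force: 0.0
at [601.1 102.6  73.6] [ 1.7999e+02  7.0000e-02 -1.9400e+00] w 54.0 t 20.55
[636.8, -225.7, 75.0, 89.0] -> [ 4.68 32.69 -0.14] turn -90.9
blue [203.4 216. ] 3759 ctr [472.7 412. ] size [197.8 290.6] ang 0.4 mean [464.4 377.5] z 6.1
blue [230.7 279. ] 984 ctr [273.1 295.6] size [ 89.8 134.3] ang 49.0 mean [288.8 296.5] z 8.3
yellow [221.5 209.2] 127 ctr [482.  319.4] size [58.  13.9] ang 1.3 mean [482.7 319.3] z 34.9
yellow [163.6 227.1] 55 ctr [432.  479.1] size [45.1  9.4] ang 67.8 mean [431.8 478.9] z 24.4
cart [418.2 156.1] 214 ctr [ 636.8 -225.7] size [22.4 77.7] ang 0.4 mean [ 636.4 -223.6] z 18.9
```

```bash
python3 -m crank '[[[0.6,0.5,4,0,-8],[0.6,1.1,8,0,-16.5],[0.6,1.8,12.5,0,-25],[0.6,2.4,17,0,-33.5],[0.6,3.1,21.5,0,-42],[0.6,3.7,26,0,-50.5],[0.6,4.3,30,0,-59],[0.6,4.68,32,-0.14,-67.5],[0.6,4.68,32.69,-0.14,-76],[0.6,4.68,32.69,-0.14,-84.5]]]' >/dev/null; python3 -m crank '[[[0.6,0,0,0,-6.4],[0.6,0,0,0,-6.4],[0.6,0,0,2,-6.4],[0.6,0,0,5,-6.4],[0.6,0,0,7,-6.4],[0.6,0,0,8,-6.4],[0.6,0,0,8.6,-6.4],[0.6,0,0,8.9,-6.4],[0.6,0,0,8.9,-6.4],[0.6,0,0,8.9,-6.4]]]'; python3 plan.py 636.8 -225.7 -14.1 89
```

```text
time: 22.6
tool_pos: [638.0, -226.0, -12.4]
tcp_rot: [3.14, 0.001, 1.552]
contact_force: [-0.4, 0.3, 0.8]
grip_width: 54.9
finger_force: 0.0
at [ 638.  -226.   -12.4] [1.7991e+02 5.0000e-02 8.8940e+01] w 54.9 t 22.6
[636.8, -225.7, -14.1, 89.0] -> [ 0.02 -0.12  0.17] turn -0.1
```

```bash
python3 -m crank '[[[0.4,0,0,0,0],[0.2,0,0,0,0],[0,0,0,0,0],[0,0,0,0,0],[0,0,0,0,0],[0,0,0,0,0],[0,0,0,0,0],[0,0,0,0,0],[0,0,0,0,0],[0,0,0,0,0]]]'; python3 -m crank '[[[0,0,0,-0.5,0],[0,0,0,-1.5,0],[0,0,0,-3,0],[0,0,0,-5,0],[0,0,0,-7,0],[0,0,0,-8.4,0],[0,0,0,-9,0],[0,0,0,-9,0],[0,0,0,-9,0],[0,0,0,-9,0]]]';  python3 plan.py 599.5 54.8 75 -1.9
```

```text
time: 23.6
tool_pos: [637.4, -225.7, -13.3]
tcp_rot: [3.142, 0.0, 1.553]
contact_force: [-1.0, 0.9, 1.5]
grip_width: 23.4
finger_force: 29.9
time: 24.6
tool_pos: [636.8, -225.4, 75.4]
tcp_rot: [-3.14, -0.001, 1.553]
contact_force: [0.6, 0.7, -0.3]
grip_width: 23.2
finger_force: 29.9
at [ 636.8 -225.4   75.4] [-1.7989e+02 -5.0000e-02  8.8960e+01] w 23.2 t 24.6
[599.5, 54.8, 75.0, -1.9] -> [27.95 -4.24  0.04] turn 90.9
```

```bash
python3 -m crank '[[[0,2,-0.3,0,8],[0,5,-0.75,0,16.5],[0,8.5,-1.3,0,25],[0,12,-1.8,0,33.5],[0,15.5,-2.3,0,42],[0,19,-2.9,0,50.5],[0,22.5,-3.4,0,59],[0,25.5,-3.9,0,67.5],[0,27.2,-4.15,0,76],[0,27.95,-4.24,0,84.5]]]' >/dev/null; python3 -m crank '[[[0,0,0,0,6.4],[0,0,0,0,6.4],[0,0,0,0,6.4],[0,0,0,2,6.4],[0,0,0,4,6.4],[0,0,0,5.2,6.4],[0,0,0,5.7,6.4],[0,0,0,5.7,6.4],[0,0,0,5.7,6.4],[0,0,0,5.7,6.4]]]'; python3 plan.py 599.5 54.8 -7 -1.9; python3 - <<'E'
from h import *
p,d=bot.capture("side"); C=cloud("side",d)
cv2.imwrite("pics/s3.png",cv2.resize(p[160:260,230:330,::-1],None,fx=5,fy=5))
E
```

```text
time: 26.6
tool_pos: [600.8, 54.5, 20.5]
tcp_rot: [3.142, -0.002, -0.034]
contact_force: [-0.1, -0.5, -1.1]
grip_width: 23.3
finger_force: 29.9
at [600.8  54.5  20.5] [ 1.7999e+02 -1.0000e-01 -1.9200e+00] w 23.3 t 26.6
[599.5, 54.8, -7.0, -1.9] -> [-0.13 -0.02  2.75] turn -0.0
```

View pics/s3.png

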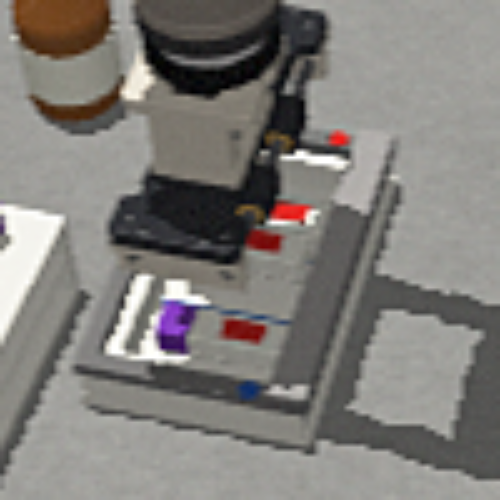

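The third cartridge is over the middle of the tray, with the left one lying flat at about (265,225). Lowering it.

```bash
python3 -m crank '[[[0,0,0,0.7,0],[0,0,0,1.4,0],[0,0,0,2.1,0],[0,0,0,2.5,0],[0,0,0,2.65,0],[0,0,0,2.75,0],[0,0,0,2.75,0],[0.3,0,0,2.75,0],[0.3,0,0,2.75,0],[0.3,0,0,2.75,0]]]'; python3 -m crank '[[[0.3,0,0,0,0],[0.3,0,0,0,0],[0.3,0,0,0,0],[0.3,0,0,-1,0],[0.3,0,0,-3,0],[0.3,0,0,-5,0],[0.3,0,0,-8,0],[0.3,0,0,-10.2,0],[0.85,0,0,-10.2,0],[0.85,0,0,-10.2,0]]]'; python3 plan.py 482.7 322.5 95 91
```

```text
time: 27.65
tool_pos: [600.3, 54.5, -8.0]
tcp_rot: [3.142, -0.0, -0.034]
contact_force: [0.0, -0.1, -0.1]
grip_width: 27.9
finger_force: 0.0
time: 28.65
tool_pos: [600.1, 54.6, 94.5]
tcp_rot: [3.141, -0.001, -0.034]
contact_force: [0.4, -0.2, -0.1]
grip_width: 39.2
finger_force: 0.0
at [600.1  54.6  94.5] [ 1.7999e+02 -5.0000e-02 -1.9400e+00] w 39.2 t 28.65
[482.7, 322.5, 95.0, 91.0] -> [-12.64 -26.38  -0.05] turn -92.9
```

```bash
python3 -m crank '[[[0.85,-1.5,-3,0,-8],[0.85,-3,-6.5,0,-16.5],[0.85,-4.8,-10,0,-25],[0.85,-6.5,-13.5,0,-33.5],[0.85,-8.2,-17,0,-42],[0.85,-9.8,-20.5,0,-50.5],[0.85,-11.3,-23.5,0,-59],[0.85,-12.2,-25.5,0,-67.5],[0.85,-12.64,-26.38,0,-76],[0.85,-12.64,-26.38,0,-84.5]]]' >/dev/null; python3 -m crank '[[[0.85,0,0,0,-8.4],[0.85,0,0,0,-8.4],[0.85,0,0,2,-8.4],[0.85,0,0,3,-8.4],[0.85,0,0,3,-8.4],[0.85,0,0,3,-8.4],[0.85,0,0,3,-8.4],[0.85,0,0,3,-8.4],[0.85,0,0,3,-8.4],[0.85,0,0,3,-8.4]]]'; python3 plan.py 482.7 322.5 -7.5 91; python3 - <<'E'
from h import *
p,d=bot.capture("side");t,e=bot.capture("top"); 
o=np.zeros((450,800,3),np.uint8); o[:,:400]=cv2.resize(p[250:362,240:340,::-1],(400,450)); o[:400,400:]=cv2.resize(t[130:210,275:365,::-1],(400,400)); cv2.imwrite("pics/cv.png",o)
C=cloud("side",d); k=(C[...,2]>31)&(C[...,2]<42)&(abs(C[...,0]-483)<50)&(abs(C[...,1]-322)<40)
r=cv2.minAreaRect(C[k][:,:2].astype(np.float32)); print(r,k.sum())
E
```

```text
time: 30.65
tool_pos: [482.8, 322.6, 64.4]
tcp_rot: [3.141, -0.0, 1.587]
contact_force: [0.4, -0.8, 0.3]
grip_width: 77.8
finger_force: 0.0
at [482.8 322.6  64.4] [ 1.7997e+02 -1.0000e-02  9.0950e+01] w 77.8 t 30.65
[482.7, 322.5, -7.5, 91.0] -> [-0.01 -0.01  7.19] turn -0.0
((483.4456787109375, 323.2608642578125), (58.535770416259766, 13.987273216247559), 1.7349064350128174) 107
```

View pics/cv.png

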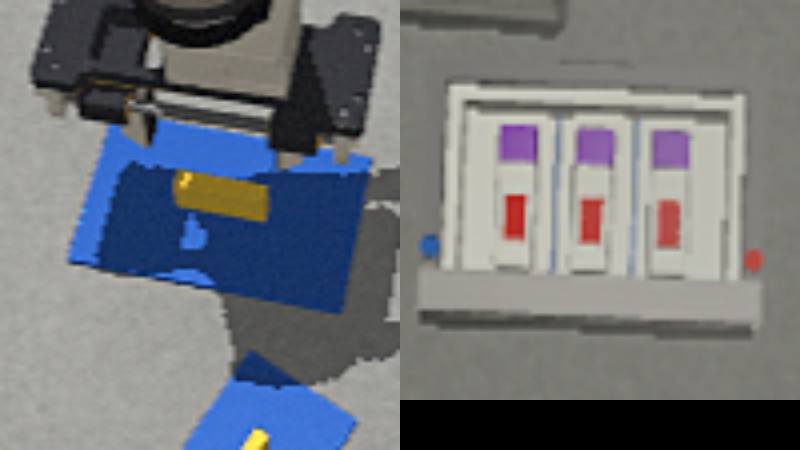

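All three cartridges lie flat in the tray (right half of the picture). The cover is unmoved, with its rib between the open fingers. Gripping the rib at its ends.

```bash
python3 -m crank '[[[0.85,0,0,2,0],[0.85,0,0,4,0],[0.85,0,0,5.5,0],[0.85,0,0,6.5,0],[0.85,0,0,7,0],[0.85,0,0,7.2,0],[0.85,0,0,7.2,0],[0.7,0,0,7.2,0],[0.5,0,0,7.2,0],[0.3,0,0,7.2,0]]]'; python3 -m crank '[[[0.3,0,0,0,0],[0,0,0,0,0],[0,0,0,0,0],[0,0,0,0,0],[0,0,0,0,0],[0,0,0,0,0],[0,0,0,-0.5,0],[0,0,0,-1,0],[0,0,0,-1.5,0],[0,0,0,-2,0]]]';python3 -m crank '[[[0,0,0,-1,0],[0,0,0,-2,0],[0,0,0,-3,0],[0,0,0,-4,0],[0,0,0,-5,0],[0,0,0,-6,0],[0,0,0,-6.5,0],[0,0,0,-6.5,0],[0,0,0,-6.5,0],[0,0,0,-6.5,0]]]'; python3 plan.py 620.5 54.1 77 -1.9
```

```text
time: 31.75
tool_pos: [483.1, 322.6, -7.4]
tcp_rot: [3.141, -0.0, 1.588]
contact_force: [0.1, -0.4, 1.3]
grip_width: 59.1
finger_force: 30.0
time: 32.75
tool_pos: [482.5, 322.4, 12.3]
tcp_rot: [-3.141, 0.0, 1.588]
contact_force: [0.9, 0.8, -2.1]
grip_width: 59.7
finger_force: 30.0
time: 33.75
tool_pos: [482.3, 322.3, 76.5]
tcp_rot: [-3.141, 0.001, 1.588]
contact_force: [0.5, -0.1, -2.9]
grip_width: 59.6
finger_force: 30.0
at [482.3 322.3  76.5] [-1.7994e+02  3.0000e-02  9.0960e+01] w 59.6 t 33.75
[620.5, 54.1, 77.0, -1.9] -> [-27.05  13.37  -0.05] turn 92.9
```

```bash
python3 -m crank '[[[0,-1.5,0.7,0,5],[0,-4.5,2.2,0,12],[0,-7.5,3.7,0,20],[0,-10.5,5.2,0,28],[0,-13.5,6.7,0,36],[0,-16.5,8.2,0,44],[0,-19.5,9.7,0,52],[0,-22.5,11.1,0,60],[0,-25,12.4,0,68],[0,-26.5,13.1,0,76]]]' >/dev/null; python3 -m crank '[[[0,-0.3,-0.2,0,7],[0,-0.3,-0.2,0,14],[0,-0.3,-0.2,0,16.9],[0,-0.3,-0.2,0,16.9],[0,-0.3,-0.2,0,16.9],[0,-0.3,-0.2,0,16.9],[0,-0.3,-0.2,0,16.9],[0,-0.3,-0.2,0,16.9],[0,-0.3,-0.2,0,16.9],[0,-0.3,-0.2,0,16.9]]]'; python3 plan.py 611.5 54.4 40 -1.9; cat > pl.py <<'E'
from h import *
T=np.array([599.5,54.8,0]); a=np.radians(-1.9); RT=np.array([[np.cos(a),-np.sin(a),0],[np.sin(a),np.cos(a),0],[0,0,1]])
for n in("side","top"):
    p,d=bot.capture(n); C=(cloud(n,d)-T)@RT; hs=cv2.cvtColor(p,cv2.COLOR_RGB2HSV)
    k=(hs[...,0]>100)&(hs[...,0]<122)&(hs[...,1]>130)&(abs(C[...,0])<95)&(abs(C[...,1])<110)&(C[...,2]>15)&(C[...,2]<140)
    P=C[k]
    if len(P)<30: print(n,len(P)); continue
    for _ in range(3):
        A=np.c_[P[:,0],P[:,1],np.ones(len(P))]; s=np.linalg.lstsq(A,P[:,2],rcond=None)[0]; r=P[:,2]-A@s
        P=P[abs(r)<max(3,2*r.std())]
    b=cv2.minAreaRect(P[:,:2].astype(np.float32))
    print(n,len(P),"tilt x,y deg",np.degrees(np.arctan(s[:2])).round(2),"z top at origin",s[2].round(1),"x",P[:,0].min().round(1),P[:,0].max().round(1),"y",P[:,1].min().round(1),P[:,1].max().round(1),"rect",np.round(b[0],1),np.round(b[1],1),round(b[2],1))
E
python3 pl.py
```

```text
time: 35.75
tool_pos: [614.7, 60.9, 77.1]
tcp_rot: [3.141, -0.0, -0.034]
contact_force: [0.0, 0.0, -2.7]
grip_width: 59.7
finger_force: 30.0
at [614.7  60.9  77.1] [179.99  -0.    -1.93] w 59.7 t 35.75
[611.5, 54.4, 40.0, -1.9] -> [-0.3   0.66  3.71] turn -0.0
side 1108 tilt x,y deg [-0.04  0.1 ] z top at origin 88.9 x -42.7 69.5 y -83.5 99.4 rect [13.4  7.7] [182.5 109.3] 88.9
top 394 tilt x,y deg [-0.26 -0.05] z top at origin 90.9 x -42.2 -5.3 y -80.0 89.9 rect [-22.9   4.8] [170.2  35.1] 88.7
```

```bash
python3 -m crank '[[[0,-0.05,0.2,0,-0.5],[0,-0.1,0.4,0,-1],[0,-0.1,0.6,0,-1],[0,-0.1,0.7,0.5,-1],[0,-0.1,0.7,1,-1],[0,-0.1,0.7,1.8,-1],[0,-0.1,0.7,2.4,-1],[0,-0.1,0.7,2.8,-1],[0,-0.1,0.7,2.8,-1],[0,-0.1,0.7,2.8,-1]]]'; python3 pl.py
```

```text
time: 36.85
tool_pos: [613.5, 53.9, 49.0]
tcp_rot: [3.141, 0.0, -0.016]
contact_force: [-0.1, 0.6, -2.4]
grip_width: 59.4
finger_force: 30.0
side 1070 tilt x,y deg [-0.07 -0.11] z top at origin 61.0 x -43.3 68.0 y -89.6 92.9 rect [12.2  1.6] [183.2 110.3] 89.5
top 355 tilt x,y deg [-0.64  0.44] z top at origin 62.8 x -41.6 -6.3 y -86.3 79.8 rect [-23.5  -3.3] [166.3  34.5] 89.4
```

```bash
python3 -m crank '[[[0,0,0.1,0.4,0],[0,0,0.1,0.8,0],[0,0,0.1,1.2,0],[0,0,0.1,1.4,0],[0,0,0.1,1.5,0],[0,0,0.1,1.6,0],[0,0,0.1,1.7,0],[0,0,0.1,1.8,0],[0,0,0.1,1.9,0],[0,0,0.1,1.9,0]]]'; python3 pl.py;  python3 -m crank '[[[0,0,0,0.05,0],[0,0,0,0.1,0],[0,0,0,0.15,0],[0,0,0,0.2,0],[0,0,0,0.25,0],[0,0,0,0.3,0],[0,0,0,0.3,0],[0,0,0,0.3,0],[0,0,0,0.3,0],[0,0,0,0.3,0]]]'; python3 pl.py
```

```text
time: 37.95
tool_pos: [613.3, 52.9, 30.8]
tcp_rot: [3.141, 0.0, -0.016]
contact_force: [-4.0, 1.3, 5.2]
grip_width: 59.5
finger_force: 30.0
side 1039 tilt x,y deg [ 0.94 -0.16] z top at origin 42.5 x -42.2 65.8 y -91.6 106.7 rect [11.8  7.4] [198.2 107.7] 89.8
top 267 tilt x,y deg [-0.49 -0.08] z top at origin 44.4 x -40.3 -7.3 y -86.7 78.4 rect [-22.6  -4.3] [165.9  30.4] 88.0
time: 39.05
tool_pos: [612.3, 53.0, 27.5]
tcp_rot: [3.142, 0.002, -0.016]
contact_force: [-6.4, -0.0, 6.8]
grip_width: 59.5
finger_force: 30.0
side 1031 tilt x,y deg [4.55 0.18] z top at origin 38.3 x -41.7 66.2 y -92.7 104.3 rect [12.3  5.7] [197.1 107.6] 89.9
top 230 tilt x,y deg [3.12 0.15] z top at origin 39.7 x -39.5 -7.6 y -89.1 76.3 rect [-22.9  -6.1] [165.8  28.3] 87.9
```

```bash
python3 -m crank '[[[0,0,0,0.05,0],[0,0,0,0.1,0],[0,0,0,0.1,0],[0,0,0,0.1,0],[0,0,0,-0.1,0],[0,0,0,-0.25,0],[0,0,0,-0.4,0],[0,0,0,-0.4,0],[0,0,0,-0.4,0],[0,0,0,-0.4,0]]]'; python3 pl.py
```

```text
time: 40.15
tool_pos: [613.4, 52.9, 30.9]
tcp_rot: [3.142, 0.0, -0.016]
contact_force: [-0.2, 0.0, -1.6]
grip_width: 59.7
finger_force: 30.0
side 1055 tilt x,y deg [ 4.24 -0.05] z top at origin 41.8 x -41.1 67.3 y -89.3 105.5 rect [13.  8.] [194.8 108.3] 89.9
top 260 tilt x,y deg [ 3.25 -0.2 ] z top at origin 43.9 x -40.2 -7.0 y -88.8 78.6 rect [-22.3  -4.9] [167.3  30.9] 88.0
```

```bash
python3 -m crank '[[[0,0,0,0.1,0],[0,0,0,0.2,0],[0,-0.1,0,0.2,0],[0,-0.25,0,0.2,0],[0,-0.4,0,0.2,0],[0,-0.55,0,0.2,0],[0,-0.7,0,0.2,0],[0,-0.8,0,0.2,0],[0,-0.8,0,0.2,0],[0,-0.8,0,0.2,0]]]'; python3 pl.py;  python3 -m crank '[[[0,-0.1,0,0,0],[0,-0.2,0,0,0],[0,-0.3,0,0,0],[0,-0.4,0,0,0],[0,-0.5,0,0,0],[0,-0.5,0,0,0],[0,-0.5,0,0,0],[0,-0.5,0,0,0],[0,-0.5,0,0,0],[0,-0.5,0,0,0]]]'; python3 pl.py
```

```text
time: 41.25
tool_pos: [605.5, 53.0, 29.1]
tcp_rot: [3.141, -0.0, -0.016]
contact_force: [-0.6, 0.8, -1.9]
grip_width: 59.9
finger_force: 30.0
side 955 tilt x,y deg [ 4.21 -0.03] z top at origin 40.6 x -44.3 59.3 y -91.8 104.2 rect [6.7 5.8] [195.7 103.5] 89.2
top 263 tilt x,y deg [3.88 0.16] z top at origin 43.1 x -44.0 -15.5 y -89.4 78.4 rect [-29.3  -5.5] [ 28.2 167.7] 1.0
time: 42.35
tool_pos: [600.5, 53.1, 29.1]
tcp_rot: [3.141, -0.0, -0.016]
contact_force: [0.2, 0.7, -1.7]
grip_width: 59.6
finger_force: 30.0
side 893 tilt x,y deg [4.24 0.02] z top at origin 41.0 x -44.3 54.3 y -92.0 105.9 rect [4.2 6.7] [197.7  98.7] 89.4
top 228 tilt x,y deg [4.63 0.02] z top at origin 43.5 x -45.7 -20.6 y -89.2 78.1 rect [-32.1  -5.6] [ 23.6 167.2] 1.3
```

```bash
python3 -m crank '[[[0,0,0,0.1,0],[0,0,0,0.2,0],[0,0,0,0.25,0],[0,0,0,0.3,0],[0,0,0,0.35,0],[0,0,0,0.4,0],[0,0,0,0.45,0],[0,0,0,0.5,0],[0,0,0,0.5,0],[0,0,0,0.5,0]]]'; python3 pl.py;
```

```text
time: 43.45
tool_pos: [601.4, 53.1, 24.7]
tcp_rot: [3.142, -0.002, -0.016]
contact_force: [2.6, 0.2, 4.5]
grip_width: 59.9
finger_force: 30.0
side 877 tilt x,y deg [2.14 0.03] z top at origin 36.6 x -43.7 55.5 y -92.4 104.0 rect [5.9 5.8] [ 99.2 196.3] 0.0
top 226 tilt x,y deg [2.39 0.03] z top at origin 38.9 x -45.5 -20.2 y -89.5 78.4 rect [-33.   -5.6] [167.9  25.2] 89.9
```

```bash
python3 -m crank '[[[0,0,0,0.05,0],[0,0,0,0.1,0],[0,0,0,0.15,0],[0,0,0,0.2,0],[0,0,0,0.23,0],[0,0,0,0.23,0],[0,0,0,0.23,0],[0,0,0,0.23,0],[0,0,0,0.23,0],[0,0,0,0.23,0]]]'; python3 pl.py;
```

```text
time: 44.55
tool_pos: [601.9, 53.0, 22.5]
tcp_rot: [3.141, -0.003, -0.016]
contact_force: [4.7, 0.6, 6.1]
grip_width: 59.7
finger_force: 30.0
side 870 tilt x,y deg [0.08 0.05] z top at origin 34.6 x -43.9 55.9 y -93.0 104.2 rect [4.4 4.7] [196.2  99.9] 87.9
top 229 tilt x,y deg [-0.21  0.48] z top at origin 36.5 x -45.5 -20.2 y -89.4 78.3 rect [-30.9  -5.6] [ 25.2 167.8] 1.4
```

```bash
python3 -m crank '[[[0.8,0,0,0,0],[0.8,0,0,0,0],[0.8,0,0,0,0],[0.8,0,0,0,0],[0.8,0,0,0,0],[0.8,0,0,-0.5,0],[0.8,0,0,-2,0],[0.8,0,0,-4,0],[0.8,0,0,-7,0],[0.8,0,0,-10,0]]]'; python3 plan.py 540 -280 190 -19.4 463 -431.3 190 -19.4
```

```text
time: 45.65
tool_pos: [600.1, 53.1, 122.9]
tcp_rot: [3.142, 0.001, -0.016]
contact_force: [-0.4, -0.2, 0.3]
grip_width: 73.6
finger_force: 0.0
at [600.1  53.1 122.9] [ 1.8e+02  4.0e-02 -9.4e-01] w 73.6 t 45.65
[540.0, -280.0, 190.0, -19.4] -> [-5.46 33.41 -6.71] turn 18.5
[463.0, -431.3, 190.0, -19.4] -> [-12.91  48.66  -6.71] turn 18.5
```

```bash
python3 -m crank '[[[0.6,-1,3,-2,2],[0.6,-2,7.5,-3.5,4],[0.6,-3.2,12,-5,6],[0.6,-4.4,16.5,-6,8],[0.6,-5.6,21,-6.7,10],[0.6,-6.7,25.5,-6.7,12],[0.6,-7.9,30,-6.7,14],[0.6,-9,34.5,-6.7,16],[0.6,-10.3,39,-6.7,18],[0.6,-11.5,43.5,-6.7,18.5]]]' >/dev/null; python3 -m crank '[[[0.6,-0.7,2.6,0,0],[0.6,-1.4,5.16,0,0],[0.6,-1.4,5.16,0,0],[0.6,-1.4,5.16,0,0],[0.6,-1.4,5.16,0,0],[0.6,-1.4,5.16,0,0],[0.6,-1.4,5.16,0,0],[0.6,-1.4,5.16,0,0],[0.6,-1.4,5.16,0,0],[0.6,-1.4,5.16,0,0]]]'; python3 plan.py 463 -431.3 92 -19.4; python3 pl.py; python3 - <<'E'
from h import *
p,d=bot.capture("side");t,e=bot.capture("top")
o=np.zeros((400,800,3),np.uint8); o[:,:400]=cv2.resize(p[165:255,235:325,::-1],(400,400)); o[:,400:]=cv2.resize(p[50:140,295:385,::-1],(400,400)); cv2.imwrite("pics/pn.png",o)
E
```

```text
time: 47.65
tool_pos: [448.0, -423.8, 188.9]
tcp_rot: [3.141, -0.0, -0.339]
contact_force: [-0.6, -0.5, 0.3]
grip_width: 55.1
finger_force: 0.0
at [ 448.  -423.8  188.9] [179.99  -0.   -19.43] w 55.1 t 47.65
[463.0, -431.3, 92.0, -19.4] -> [1.66 0.21 9.69] turn -0.0
side 1238 tilt x,y deg [0.08 0.12] z top at origin 34.4 x -43.9 56.1 y -93.1 103.2 rect [6. 5.] [ 99.8 196.6] 0.2
top 1768 tilt x,y deg [ 0.33 -0.01] z top at origin 36.6 x -45.0 54.6 y -89.4 102.8 rect [4.7 6.7] [192.1  99.6] 89.9
```

View pics/pn.png

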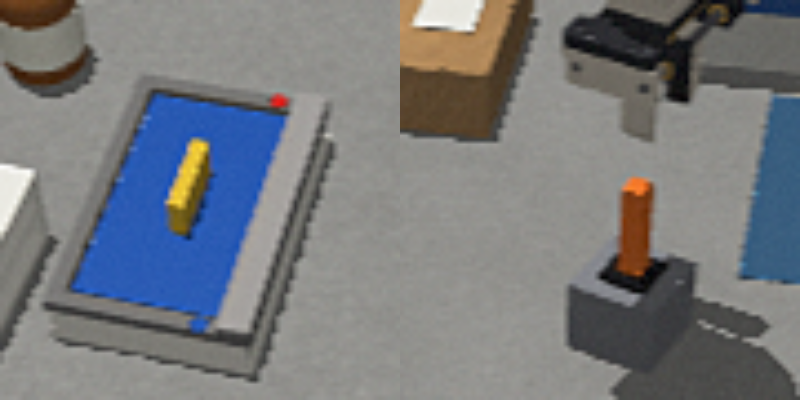

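The cover lies flush in the recess with its edge under the lip, and the pen stands upright at about (343,100). Lining up and lowering over the handle.

```bash
python3 -m crank '[[[0.6,0.8,0.1,0,0],[0.6,1.66,0.24,0,0],[0.6,1.66,0.24,0,0],[0.6,1.66,0.24,2,0],[0.6,1.66,0.24,4,0],[0.6,1.66,0.24,6,0],[0.6,1.66,0.24,8,0],[0.6,1.66,0.24,9.2,0],[0.6,1.66,0.24,9.7,0],[0.6,1.66,0.24,9.7,0]]]';  python3 -m crank '[[[0.4,0,0,0,0],[0.3,0,0,0,0],[0.2,0,0,0,0],[0,0,0,0,0],[0,0,0,0,0],[0,0,0,0,0],[0,0,0,0,0],[0,0,0,0,0],[0,0,0,0,0],[0,0,0,0,0]]]'; python3 plan.py 463 -431.3 92 -19.4
```

```text
time: 48.85
tool_pos: [462.8, -431.7, 91.5]
tcp_rot: [-3.141, 0.001, -0.339]
contact_force: [0.7, -0.3, 0.6]
grip_width: 54.6
finger_force: 0.0
time: 49.85
tool_pos: [462.8, -431.7, 91.8]
tcp_rot: [-3.142, 0.0, -0.339]
contact_force: [-0.2, -0.8, -0.4]
grip_width: 20.0
finger_force: 30.0
at [ 462.8 -431.7   91.8] [-1.800e+02  1.000e-02 -1.944e+01] w 20.0 t 49.85
[463.0, -431.3, 92.0, -19.4] -> [ 0.01 -0.04 -0.02] turn -0.0
```

```bash
python3 -m crank '[[[0,0,0,-0.5,0],[0,0,0,-1.5,0],[0,0,0,-3,0],[0,0,0,-4.5,0],[0,0,0,-6,0],[0,0,0,-7.5,0],[0,0,0,-9,0],[0,0,0,-10,0],[0,0,0,-10,0],[0,0,0,-10,0]]]'; python3 - <<'E'
from h import *
for n in("top","side"):
    D=[];U=[]
    p,d=bot.capture(n); hs=cv2.cvtColor(p,cv2.COLOR_RGB2HSV).astype(int); h,s,v=hs[...,0],hs[...,1],hs[...,2]
    for c,(x,y) in(("red",(560,-45)),("blue",(567,154))):
        u0,v0=map(int,proj(n,(x,y,39))); w=np.zeros(h.shape,bool); w[v0-6:v0+7,u0-6:u0+7]=1
        m=(w&(s>110)&((h<8)|(h>172))) if c=="red" else (w&(s>110)&(h>100)&(h<125))
        k,l,st,ce=cv2.connectedComponentsWithStats(m.astype(np.uint8))
        for i in range(1,k):
            if st[i,4]>2: print(n,c,ce[i].round(2),st[i,4],ray(n,*ce[i],39).round(1))
# frame outer/top mask fit: top-surface grey points at z 37.5..41 relative
for n in("top","side"):
    p,d=bot.capture(n); C=cloud(n,d); z0=39.3 if n=="top" else 37.9
    a=np.radians(-1.9); R=np.array([[np.cos(a),-np.sin(a)],[np.sin(a),np.cos(a)]])
    Q=(C[...,:2]-[599.5,54.8])@R; k=abs(C[...,2]-z0)<1.2
    for nm,e in(("far",k&(Q[...,0]>50)&(Q[...,0]<80)&(abs(Q[...,1])<80)),):
        print(n,nm,Q[e][:,0].mean().round(2),e.sum(),"exp 64")
    for nm,sg in(("left",1),("right",-1)):
        e=k&(sg*Q[...,1]>85)&(sg*Q[...,1]<115)&(Q[...,0]>-25)&(Q[...,0]<50); print(n,nm,Q[e][:,1].mean().round(2),e.sum(),"exp",sg*99)
for _ in [0]: 
    m=np.isin(0,[0])
E
python3 plan.py 561.5 -35.5 200 -19.4
```

```text
time: 50.85
tool_pos: [462.7, -431.6, 191.7]
tcp_rot: [3.142, 0.0, -0.339]
contact_force: [0.2, 1.0, -0.8]
grip_width: 19.8
finger_force: 30.0
top red [353.85 181.54] 13 [561.9 -44.1  39. ]
top blue [286.5 177.5] 20 [571.6 140.9  39. ]
top blue [281.5  178.71] 14 [568.1 154.6  39. ]
side red [297.5 187.2] 10 [560.  -44.1  39. ]
side blue [278.75 233.73] 67 [571.6 143.3  39. ]
top far 61.43 126 exp 64
top left 98.02 55 exp 99
top right -96.71 57 exp -99
side far 63.31 71 exp 64
side left 98.68 43 exp 99
side right -97.38 34 exp -99
at [ 462.5 -431.4  190.9] [-1.7996e+02  8.0000e-02 -1.9440e+01] w 19.8 t 51.05
[561.5, -35.5, 200.0, -19.4] -> [ -3.85 -40.63  -0.91] turn -0.0
```

```bash
sed -i 's/\[599.5,54.8\]/[599.5,55.0]/; s/radians(-1.9)/radians(-1.85)/' plan.py; python3 -m crank '[[[0,-0.2,-2,-0.5,-1.5],[0,-0.6,-6,-0.9,-3],[0,-1,-10.5,-0.9,-5],[0,-1.4,-15,-0.9,-7],[0,-1.9,-20,-0.9,-9],[0,-2.4,-25,-0.9,-11],[0,-2.9,-30,-0.9,-13],[0,-3.3,-35,-0.9,-15],[0,-3.6,-38.5,-0.9,-17],[0,-3.85,-40.6,-0.9,-17.55]]]' >/dev/null; python3 -m crank '[[[0,0,0,0.5,0],[0,0,0,1.5,0],[0,0,0,2.5,0],[0,0,0,3.5,0],[0,0,0,4.5,0],[0,0,0,5,0],[0,0,0,5,0],[0,0,0,5,0],[0,0,0,5,0],[0,0,0,5,0]]]'; python3 - <<'E'
import numpy as np
a=np.radians(-1.85);R=np.array([[np.cos(a),-np.sin(a)],[np.sin(a),np.cos(a)]])
for q in((-35,-91.5),(56.5,-91.5),(56.5,91.5),(-35,91.5)): print(q,(np.array([599.5,55.0])+R@q).round(1))
E
python3 plan.py 561.6 -35.4 124 -1.85
```

```text
time: 53.05
tool_pos: [561.9, -36.1, 151.3]
tcp_rot: [3.141, -0.001, -0.033]
contact_force: [-0.4, -0.5, -0.9]
grip_width: 20.0
finger_force: 30.0
(-35, -91.5) [561.6 -35.3]
(56.5, -91.5) [653.  -38.3]
(56.5, 91.5) [658.9 144.6]
(-35, 91.5) [567.5 147.6]
at [561.9 -36.1 151.3] [ 1.7999e+02 -6.0000e-02 -1.8900e+00] w 20.0 t 53.05
[561.6, -35.4, 124.0, -1.85] -> [-0.03 -0.07  2.73] turn -0.0
```

```bash
python3 -m crank '[[[0,-0.01,-0.02,0.3,0],[0,-0.03,-0.07,0.6,0],[0,-0.03,-0.07,0.9,0],[0,-0.03,-0.07,1.2,0],[0,-0.03,-0.07,1.5,0],[0,-0.03,-0.07,1.8,0],[0,-0.03,-0.07,2.1,0],[0,-0.03,-0.07,2.3,0],[0,-0.03,-0.07,2.4,0],[0,-0.03,-0.07,2.4,0]]]'; python3 plan.py 561.6 -35.4 124 -1.85; python3 - <<'E'
from h import *
for z in(38,41,96): print(z,proj("side",(561.6,-35.4,z)))
p,d=bot.capture("side"); cv2.imwrite("pics/tip.png",cv2.resize(p[140:210,265:335,::-1],None,fx=8,fy=8,interpolation=cv2.INTER_CUBIC))
E
```

```text
time: 54.05
tool_pos: [561.3, -35.3, 126.7]
tcp_rot: [3.142, 0.0, -0.033]
contact_force: [-0.1, 0.0, -1.0]
grip_width: 19.8
finger_force: 30.0
at [561.3 -35.3 126.7] [ 1.80e+02  1.00e-02 -1.89e+00] w 19.8 t 54.05
[561.6, -35.4, 124.0, -1.85] -> [0.03 0.01 0.27] turn -0.0
38 [296.4 189.3]
41 [296.3 188.7]
96 [295.5 176.5]
```

View pics/tip.png

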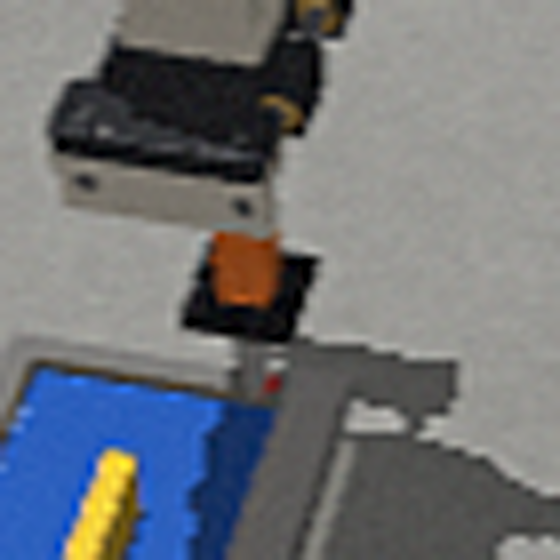

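The pen tip is at about (296,189) in the side picture, on the seam beside the red dot (299,188). I'll settle to seam height and run the right side.

```bash
python3 -m crank '[[[0,0.01,0,0.05,0],[0,0.02,0,0.1,0],[0,0.03,0,0.15,0],[0,0.03,0,0.2,0],[0,0.03,0,0.23,0],[0,0.03,0,0.25,0],[0,0.03,0,0.25,0],[0,0.03,0,0.25,0],[0,0.03,0,0.25,0],[0,0.03,0,0.25,0]]]'
python3 -m crank '[[[0,0.305,0,0,0],[0,0.61,0,0,0],[0,0.915,0,0,0],[0,1.22,0,0,0],[0,1.525,0,0,0],[0,1.83,0,0,0],[0,2.135,0,0,0],[0,2.44,0,0,0],[0,2.745,0,0,0],[0,3.05,0,0,0]]]'; python3 plan.py 592.1 -36.4 124.2 -1.85
```

```text
time: 55.1
tool_pos: [561.7, -35.4, 124.3]
tcp_rot: [3.142, -0.0, -0.033]
contact_force: [0.5, 0.2, -1.3]
grip_width: 19.8
finger_force: 30.0
time: 56.1
tool_pos: [592.4, -36.4, 124.3]
tcp_rot: [3.142, 0.0, -0.033]
contact_force: [-0.7, -0.2, -0.8]
grip_width: 19.8
finger_force: 30.0
at [592.4 -36.4 124.3] [179.99   0.    -1.89] w 19.8 t 56.1
[592.1, -36.4, 124.2, -1.85] -> [-0.03  0.    0.01] turn -0.0
```

```bash
python3 -m crank '[[[0,0.305,0,0,0],[0,0.61,0,0,0],[0,0.915,0,0,0],[0,1.22,0,0,0],[0,1.525,0,0,0],[0,1.83,0,0,0],[0,2.135,0,0,0],[0,2.44,0,0,0],[0,2.745,0,0,0],[0,3.05,0,0,0]]]' >/dev/null
python3 -m crank '[[[0,0.305,0,0,0],[0,0.61,0,0,0],[0,0.915,0,0,0],[0,1.22,0,0,0],[0,1.525,0,0,0],[0,1.83,0,0,0],[0,2.135,0,0,0],[0,2.44,0,0,0],[0,2.745,0,0,0],[0,3.05,0,0,0]]]' | grep -v rot; python3 plan.py 653 -38.3 124.2 -1.85
python3 -m crank '[[[0,0,-0.305,0,0],[0,0,-0.61,0,0],[0,0,-0.915,0,0],[0,0,-1.22,0,0],[0,0,-1.525,0,0],[0,0,-1.83,0,0],[0,0,-2.135,0,0],[0,0,-2.44,0,0],[0,0,-2.745,0,0],[0,0,-3.05,0,0]]]' | grep -v rot; python3 plan.py 654 -7.8 124.2 -1.85
```

```text
time: 58.1
tool_pos: [653.4, -38.4, 124.3]
contact_force: [0.3, -0.1, -0.3]
grip_width: 19.6
finger_force: 30.0
at [653.4 -38.4 124.3] [179.99   0.    -1.89] w 19.6 t 58.1
[653.0, -38.3, 124.2, -1.85] -> [-0.04 -0.01  0.01] turn -0.0
time: 59.1
tool_pos: [654.1, -7.6, 124.3]
contact_force: [-0.5, 0.2, -1.3]
grip_width: 19.9
finger_force: 30.0
at [654.1  -7.6 124.3] [179.99  -0.    -1.89] w 19.9 t 59.1
[654.0, -7.8, 124.2, -1.85] -> [-0.01  0.02  0.01] turn -0.0
```

```bash
python3 -m crank '[[[0,0,-0.305,0,0],[0,0,-0.61,0,0],[0,0,-0.915,0,0],[0,0,-1.22,0,0],[0,0,-1.525,0,0],[0,0,-1.83,0,0],[0,0,-2.135,0,0],[0,0,-2.44,0,0],[0,0,-2.745,0,0],[0,0,-3.05,0,0]]]' | grep -E 'pos|force'
python3 -m crank '[[[0,0,-0.305,0,0],[0,0,-0.61,0,0],[0,0,-0.915,0,0],[0,0,-1.22,0,0],[0,0,-1.525,0,0],[0,0,-1.83,0,0],[0,0,-2.135,0,0],[0,0,-2.44,0,0],[0,0,-2.745,0,0],[0,0,-3.05,0,0]]]' | grep -E 'pos|force'
python3 -m crank '[[[0,0,-0.305,0,0],[0,0,-0.61,0,0],[0,0,-0.915,0,0],[0,0,-1.22,0,0],[0,0,-1.525,0,0],[0,0,-1.83,0,0],[0,0,-2.135,0,0],[0,0,-2.44,0,0],[0,0,-2.745,0,0],[0,0,-3.05,0,0]]]' | grep -E 'pos|force'
python3 -m crank '[[[0,0,-0.305,0,0],[0,0,-0.61,0,0],[0,0,-0.915,0,0],[0,0,-1.22,0,0],[0,0,-1.525,0,0],[0,0,-1.83,0,0],[0,0,-2.135,0,0],[0,0,-2.44,0,0],[0,0,-2.745,0,0],[0,0,-3.05,0,0]]]' | grep -E 'pos|force'; python3 plan.py 658.9 144.6 124.2 -1.85
```

```text
tool_pos: [655.1, 22.9, 124.3]
contact_force: [1.0, -0.3, -0.7]
finger_force: 30.0
tool_pos: [656.1, 53.4, 124.3]
contact_force: [0.2, -1.0, -1.7]
finger_force: 30.0
tool_pos: [657.1, 83.8, 124.3]
contact_force: [-0.4, -0.2, -1.5]
finger_force: 30.0
tool_pos: [658.1, 114.3, 124.3]
contact_force: [0.7, -0.1, -0.6]
finger_force: 30.0
at [658.1 114.3 124.3] [180.    -0.    -1.89] w 20.0 t 63.1
[658.9, 144.6, 124.2, -1.85] -> [-0.02 -3.03  0.01] turn -0.0
```

```bash
python3 -m crank '[[[0,0,-0.305,0,0],[0,0,-0.61,0,0],[0,0,-0.915,0,0],[0,0,-1.22,0,0],[0,0,-1.525,0,0],[0,0,-1.83,0,0],[0,0,-2.135,0,0],[0,0,-2.44,0,0],[0,0,-2.745,0,0],[0,0,-3.05,0,0]]]' | grep -E 'pos|force'
python3 -m crank '[[[0,-0.305,0,0,0],[0,-0.61,0,0,0],[0,-0.915,0,0,0],[0,-1.22,0,0,0],[0,-1.525,0,0,0],[0,-1.83,0,0,0],[0,-2.135,0,0,0],[0,-2.44,0,0,0],[0,-2.745,0,0,0],[0,-3.05,0,0,0]]]' | grep -E 'pos|force'
python3 -m crank '[[[0,-0.305,0,0,0],[0,-0.61,0,0,0],[0,-0.915,0,0,0],[0,-1.22,0,0,0],[0,-1.525,0,0,0],[0,-1.83,0,0,0],[0,-2.135,0,0,0],[0,-2.44,0,0,0],[0,-2.745,0,0,0],[0,-3.05,0,0,0]]]' | grep -E 'pos|force'
python3 -m crank '[[[0,-0.305,0,0,0],[0,-0.61,0,0,0],[0,-0.915,0,0,0],[0,-1.22,0,0,0],[0,-1.525,0,0,0],[0,-1.83,0,0,0],[0,-2.135,0,0,0],[0,-2.44,0,0,0],[0,-2.745,0,0,0],[0,-3.05,0,0,0]]]' | grep -E 'pos|force'
python3 -m crank '[[[0,0,0,0,0],[0,0,0,-0.1,0],[0,0,0,-0.3,0],[0,0,0,-0.5,0],[0,0,0,-0.7,0],[0,0,0,-0.9,0],[0,0,0,-1.1,0],[0,0,0,-1.3,0],[0,0,0,-1.5,0],[0,0,0,-1.7,0]]]' | grep -E 'pos|force'
python3 -m crank '[[[0,0,0,-0.2,0],[0,0,0,-0.5,0],[0,0,0,-0.8,0],[0,0,0,-1.2,0],[0,0,0,-1.7,0],[0,0,0,-2.5,0],[0,0,0,-3.5,0],[0,0,0,-4.5,0],[0,0,0,-5.2,0],[0,0,0,-5.2,0]]]' | grep -E 'pos|force'
python3 plan.py 462.8 -431.7 192 -19.4
```

```text
tool_pos: [659.1, 144.8, 124.3]
contact_force: [0.9, 0.1, -0.5]
finger_force: 30.0
tool_pos: [628.4, 145.6, 124.3]
contact_force: [0.1, 0.2, -0.8]
finger_force: 30.0
tool_pos: [597.9, 146.6, 124.3]
contact_force: [0.7, -0.5, -0.9]
finger_force: 30.0
tool_pos: [567.5, 147.6, 124.3]
contact_force: [-0.1, -0.3, -1.1]
finger_force: 30.0
tool_pos: [567.7, 147.6, 141.5]
contact_force: [0.9, -0.6, -1.2]
finger_force: 30.0
tool_pos: [568.4, 147.7, 194.9]
contact_force: [0.5, -0.5, -1.3]
finger_force: 30.0
at [568.4 147.7 194.9] [-1.7998e+02 -1.6000e-01 -1.8900e+00] w 19.9 t 69.1
[462.8, -431.7, 192.0, -19.4] -> [-8.65 58.25  0.29] turn 17.5
```

Seam done with no contact load. Returning the pen.

```bash
python3 -m crank '[[[0,-0.2,1.5,0,0],[0,-0.6,4.5,0,0],[0,-1.2,8,0,0],[0,-1.7,11.5,0,0],[0,-2.3,15,0,0],[0,-2.8,18.5,0,0],[0,-3.3,22,0,0],[0,-3.8,25.5,0,0],[0,-4.3,29,0,0],[0,-4.8,32.5,0,0]]]' >/dev/null; python3 -m crank '[[[0,-0.5,3.5,0,2],[0,-1,7,0,4],[0,-1.5,10.5,0,6],[0,-2,14,0,8],[0,-2.5,17.5,0,10],[0,-3,21,0,12],[0,-3.4,23.5,0,14],[0,-3.7,25,0,16],[0,-3.85,25.75,0,17.5],[0,-3.85,25.75,0,17.5]]]' ;python3 -m crank '[[[0,0,0,0,0],[0,0,0,0,0],[0,0,0,0,0],[0,0,0,0,0],[0,0,0,0,0],[0,0,0,0,0],[0,0,0,0,0],[0,0,0,0,0],[0,0,0,0,0],[0,0,0,0,0]]]' >/dev/null; python3 plan.py 462.8 -431.7 92.3 -19.44
```

```text
time: 71.1
tool_pos: [461.4, -432.1, 192.9]
tcp_rot: [-3.141, 0.001, -0.34]
contact_force: [0.6, 0.4, -1.4]
grip_width: 19.8
finger_force: 30.0
at [ 462.  -431.8  193.3] [180.    -0.   -19.39] w 19.7 t 72.1
[462.8, -431.7, 92.3, -19.44] -> [ 0.07 -0.04 10.1 ] turn 0.0
```

```bash
python3 -m crank '[[[0,0.07,-0.04,0.5,0],[0,0.07,-0.04,1.2,0],[0,0.07,-0.04,2.2,0],[0,0.07,-0.04,3.4,0],[0,0.07,-0.04,4.6,0],[0,0.07,-0.04,5.8,0],[0,0.07,-0.04,7,0],[0,0.07,-0.04,8,0],[0,0.07,-0.04,8.7,0],[0,0.07,-0.04,9.2,0]]]';python3 -m crank '[[[0,0,0,0.2,0],[0,0,0,0.4,0],[0,0,0,0.6,0],[0,0,0,0.75,0],[0,0,0,0.85,0],[0,0,0,0.85,0],[0,0,0,0.85,0],[0,0,0,0.85,0],[0,0,0,0.85,0],[0,0,0,0.85,0]]]'; python3 plan.py 462.8 -431.7 91.8 -19.44
```

```text
time: 73.1
tool_pos: [462.8, -431.5, 100.6]
tcp_rot: [-3.141, 0.0, -0.338]
contact_force: [-0.2, 0.2, -1.5]
grip_width: 19.8
finger_force: 30.0
time: 74.1
tool_pos: [462.9, -431.7, 92.9]
tcp_rot: [3.141, -0.0, -0.338]
contact_force: [0.1, -0.3, -1.6]
grip_width: 19.3
finger_force: 30.0
at [ 462.9 -431.7   92.9] [ 1.7999e+02 -1.0000e-02 -1.9390e+01] w 19.3 t 74.1
[462.8, -431.7, 91.8, -19.44] -> [-0.    0.01  0.11] turn 0.1
```

```bash
python3 -m crank '[[[0,0,0,0.05,0],[0,0,0,0.1,0],[0,0,0,0.11,0],[0,0,0,0.11,0],[0.5,0,0,0.11,0],[0.6,0,0,0.11,0],[0.6,0,0,0.11,0],[0.6,0,0,0.11,0],[0.6,0,0,0.11,0],[0.6,0,0,0.11,0]]]';python3 -m crank '[[[0.6,0,0,-0.5,0],[0.6,0,0,-1.5,0],[0.6,0,0,-3,0],[0.6,0,0,-5,0],[0.6,0,0,-7,0],[0.6,0,0,-9,0],[0.6,0,0,-10.5,0],[0.6,-2,0,-11,0],[0.6,-5,2,-11,0],[0.6,-8,4,-11,0]]]'; python3 pl.py; python3 - <<'E'
from h import *
p,d=bot.capture("side"); cv2.imwrite("pics/end.png",cv2.resize(p[40:290,170:390,::-1],None,fx=2.4,fy=2.4))
t,e=bot.capture("top"); C=cloud("top",e); k=(abs(C[...,2]-147)<5)&(abs(C[...,0]-463)<50)&(abs(C[...,1]+432)<50); print(k.sum(),np.median(C[k],0) if k.any() else 0)
E
```

```text
time: 75.1
tool_pos: [462.9, -431.6, 91.7]
tcp_rot: [3.142, -0.0, -0.338]
contact_force: [-0.3, 0.6, 0.5]
grip_width: 55.3
finger_force: 0.0
time: 76.1
tool_pos: [373.7, -442.7, 203.1]
tcp_rot: [3.14, -0.002, -0.337]
contact_force: [0.3, -0.6, 0.3]
grip_width: 54.8
finger_force: 0.0
side 1220 tilt x,y deg [-0.02  0.14] z top at origin 34.4 x -43.5 55.7 y -92.1 100.3 rect [6.1 4.2] [ 99.2 192.5] 0.1
top 1768 tilt x,y deg [-0.16  0.11] z top at origin 36.8 x -45.0 54.7 y -89.5 103.1 rect [4.6 6.7] [192.5  99.6] 89.8
76 [ 463.49002999 -429.26716123  148.13761345]
```

View pics/end.png

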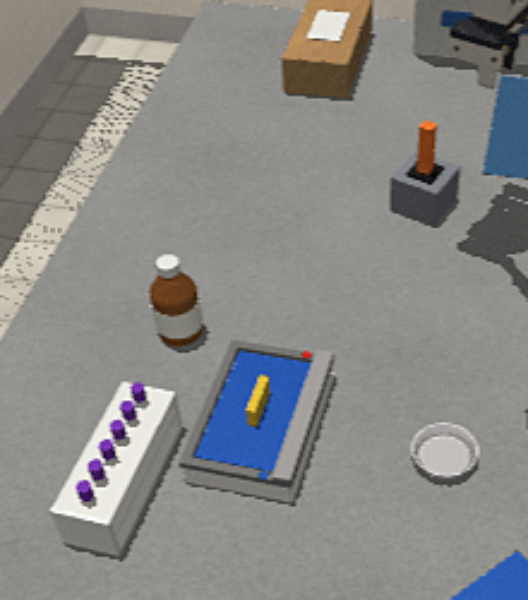

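The pen is upright in its stand, the cover is flush, and the bystanders are untouched.

```bash
python3 -c "
from plant import bot
print(bot.close_job())"
```

```text
the job is handed in; nothing more can be done
None
```

Job handed in at about 76 s: all three cartridges lie flat in the tray, the cover is home under the lip, the seam was traced at 3 cm/s about 1 mm above seam height without pressing, the pen stands upright in its stand, and the bottle, rack and dish were left alone (the hand-in gave no verdict).

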